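# Re-arm the edge burnisher and wind it in

### The job

Set up the edge burnisher: put all the wooden wheels that are lying on the bench over the stepped arbor, largest at the bottom, each fully home on its own step, and after them seat the metal nose cap over the tapered tip. Then fit the crank from the tray on the square shaft end and wind it clockwise, without it slipping off, until the loaded slide is up against its stop; finally put the crank back in the tray, standing on its hub. Do not disturb the jar, brush and hammer.

Things in the scene. Friction and masses are not known exactly. Their poses are not given: they have to be found in the camera images.
- burnisher: Fixed machine for polishing leather edges. Grey base 110 (x) x 410 (y) x 30 mm high, origin at the centre of its underside; +y is the way the slide winds in. A 50 x 50 mm gear post, top at z = 70 mm, stands at (0, -130) mm. At the +y end a shroud (walls at x = 53, y 75 to 205 mm and at y = 203 mm) rises to z = 110 mm. Motor behind it: x to 130, y 80 to 190, z to 75 mm.
- slide (a joint): Travel of the slide in m along the burnisher's +y: 0 = fully out (loading end), 0.090 = against its stop. Geared to the shaft: 28 mm per full turn (slide = 0.004456 x shaft angle). Does not yield to light pushes.
- shaft (a joint): Angle of the square shaft in rad, growing clockwise seen from above (winding in). The slide meets its stop at 20.2 rad; the start is 0 to 2.4 rad, so about 3 full turns are needed. Turning takes 0.1 to 0.2 N m with the crank on. It stays where it is left.
- arbor_seat (a point): Point on the arbor axis at the top face of the slide (a 90 x 90 mm aluminium plate, top at z = 50 mm), moving with it; axes parallel to the burnisher's. Each wheel rests on its own shoulder: home, the undersides of wheels 1, 2, 3, 4 are 0, 13, 26, 39 mm above this point, whichever are present, and the nose cap's underside is 52 mm above it.
- arbor_tip (a point): Tip of the upright steel arbor, 70 mm above arbor_seat. The arbor has four steps, each 13 mm high, of diameter 52, 42, 32 and 22 mm from the bottom up (0.7 mm bevels), then a tapered nose 18 mm high, from 14 mm diameter to 6 mm at this tip.
- shaft_end (a point): Centre of the top of the square shaft end, turning with the shaft; its x and y axes are square to the flats. The shaft is 16 mm square; its last 6 mm are a round taper, 16 to 10 mm diameter. It stands 22 mm above the gear post, top at z = 92 mm. Fitted, the crank's hub rests flat on the gear post, its underside 22 mm below this point.
- nose_cap: Plain aluminium cap, 44 mm high: a skirt tapering from 29 mm diameter at the underside to 20 mm at 19.5 mm up, hollow with a matching taper (17.5 mm bore at the bottom, 9 mm at the top, 19.5 mm deep), then a knurled round grip, 21 mm diameter, up to 44 mm. Origin: centre of its underside, z up. Nests over the arbor's nose.
- tray: Fixed low dark wooden tray, 190 x 190 mm outside, rim 14 mm high and 6 mm thick, floor 6 mm thick. Origin: centre of its underside.
- crank: Loose crank, about 0.44 kg, balanced about its hub, standing on it in the tray. Origin: centre of the hub's underside, x along the arm. Hub 31 mm square with a 19 mm square socket 24 mm deep, open below; arm 22 mm wide, z = 28 to 35 mm, to x = 68 mm; counterweight x = -44 to -17, z = 15 to 35 mm; on top a 24 mm square boss, z = 35 to 61 mm, to carry it by. Flats along x and y.
- crank_handle (a point): Mid-height of the crank's upright round wooden handle, 22 mm diameter, 49 mm high (z = 36 to 85 mm of the crank), 55 mm from the hub's axis along the crank's x; the handle turns freely on its pin. On the shaft the crank has about 0.2 to 0.25 rad of play either way.
- glue_jar: Bystander: jar, 60 mm diameter, 80 mm high, origin at the centre of its underside.
- glue_brush: Bystander: brush lying on the bench; x along it from handle to bristles.
- hammer: Bystander: hammer lying on the bench; x along it from handle to head.
- wheel1: Plain wooden burnishing wheel (flat ring), largest: 69 mm outside, 55 mm bore, 12 mm thick, lying flat. Origin: centre of its underside, z up. May be absent.
- wheel2: Plain wooden burnishing wheel (flat ring), second largest: 60 mm outside, 45 mm bore, 12 mm thick, lying flat. Origin: centre of its underside, z up. May be absent.
- wheel3: Plain wooden burnishing wheel (flat ring), third largest: 52 mm outside, 35 mm bore, 12 mm thick, lying flat. Origin: centre of its underside, z up. May be absent.
- wheel4: Plain wooden burnishing wheel (flat ring), smallest: 44 mm outside, 25 mm bore, 12 mm thick, lying flat. Origin: centre of its underside, z up. May be absent.
There are look-alikes about, which are no part of the job. Several things have the shape of the nose_cap; the one meant has the colours described above. Leave any blue look-alike of the wheel1 alone.

How it is judged:
By the outcome, as a careful person would: the job done as asked, in the order asked, and still so for the second after the job is handed in, with the robot touching nothing.
Of wheel1, wheel2, wheel3, wheel4 only 2 to 4 are there at a start; the rules pass over those that are not, and their reading is None.
At some moment in a run one of wheel1, wheel2, wheel3, wheel4 may be knocked a few centimetres aside while the robot is not near it.
It also fails if it takes over 210 s, if anything falls off the work surface, if the arm or the gripper's body presses on something with over 40 N, if the wrist force passes 120 N, or if a joint passes its speed limit or range.

### The arm

A 6-joint arm with a two-finger parallel gripper is mounted at the origin on the work surface. World frame = base frame: x ahead of the robot, y to its left, z up, the work surface at z = 0. Lengths are in m, angles in rad, forces in N, time in s.
With the tool pointing down it reaches from about 0.35 to 0.85 m from the base axis. Payload 8.1 kg.
Tool frame: the origin (TCP) lies between the finger pads; the fingertips stand 11 mm ahead of it and the grasp point (between the pads) lies 8 mm behind it (tips_ahead is the z of the fingertips in the tool frame, in m); z points along the fingers, y is the line along which they close (so a half turn about z gives the same grasp; the last joint's range is limited). The gripper opens to 93 mm and grips with 3 to 60 N. Pads are 15 mm wide; open, the fingers measure 128 mm over their backs; the gripper's body (75 mm by 188 mm) begins 65 mm behind the grasp point.
Start: joints at [-1.294, 0.13, 1.488, -0, 1.523, -0.085], TCP at [0.212, -0.561, 0.23] pointing down, gripper open.
Joint ranges: [-2.96, 2.96], [-0.89, 2.26], [0.02, 2.5], [-1.34, 4.48], [0, 2.73], [-2.66, 2.66]. Speed limits (rad/s): [2.39, 2.39, 2.79, 3.14, 3.14, 3.14].

### API

Orientations are given as a rotation vector (axis times angle).
In Python, from plant import read_state, read_camera, close_job, tips_ahead gives the robot as it stands. The module is installed in compiled form; this text tells all that it offers.
- The arm moves only by the tool move_arm, never from a script. Its argument "plan" is a list of rows, each a list of 7 numbers: the turn, a rotation vector about the tool's x, y, z in units of 6 degrees (1.0 is 6 degrees), then the shift along the tool's x, y, z in units of 25 mm (1.0 is 25 mm), then the finger opening in mm, from 0 to 93. A call has exactly 10 rows; each row shifts and turns the commanded pose from where the row before left it, along the tool's axes as they then stand; what a row does not reach is not made up. A row lasts 1/10 s, in which the tool goes at most 50 mm and 8.59 degrees, less where a joint would pass 70% of its speed; a pose out of reach is approached as far as the arm can. A call is refused whole if a number of a shift passes 1 or a number of a turn 1, either way. A call with a gripper value outside its range is refused whole. The fingers move at their own pace and stop on an object; "force" is the grip in N (left out, the last holds). Time passes only in rows, so rows that do not move let the fingers close, or fill a call up. It gives the time, the measured TCP pose, the force, the opening and the grip force at its end, in the units of the state.
- read_state(): the state, without advancing time (a new reading comes with each control period).
- read_camera(name): name is "scene" or "top" or "wrist"; returns a dict with "frame" (480x640x3 uint8, red, green, blue), "z_map" (480x640 float32, m along the optical axis (not along the pixel's ray), 0 where there is no reading), "fx", "fy", "cx", "cy" (pixels), "distortion" ([k1, k2, p1, p2, k3] as OpenCV has them; the pictures are not rectified), "rvec" (rotation vector, rad) and "tvec" (3), from world to camera coordinates, as OpenCV has them. Camera axes: x right, y down, z forward; pixel columns grow to the right and rows downward; lengths in m; the calibration is good to about 2 mm. A picture is of the moment at which its call begins.
- close_job(): hands the job in; it is judged then, once.
The state is a dict: "t": time; "q": joint angles; "dq": joint speeds; "joint_torque": joint torques, N m; "tool_pos": TCP position; "orientation": TCP orientation; "force": force on the tool from outside, world axes, zero at the start; "wrist_torque": the same for the moment, N m; "opening": finger opening in m; "gripper_force": force on a finger pad.
Only numpy, scipy, OpenCV 4.12 (cv2) and the standard library are available. Lean on these libraries where they do the work, as an engineer would, in place of code of your own. Each camera call takes 0.05 s, during which the arm holds its last target. There are 200 camera calls.

## Working session

There is one attempt and no reset: what is moved stays moved. The work goes in short steps, Python scripts to look and compute and a tool call to move; the robot and the scene stay as the last step left them, time stands still between calls to the robot, and variables do not carry over. Pictures are saved under pics/ and viewed, at most 14 in all, crops included, and the job is handed in when it is done.

Besides the shell and the picture viewer there is one more tool, called after "Request:" as name(argument=value, ...), one argument or row to a line, values as JSON. move_arm: Moves the arm, as the interface text tells. Its arguments: {"type":"object","properties":{"plan":{"type":"array","items":{"type":"array","items":{"type":"number"}}},"force":{"type":"number"}},"required":["plan"]}

```bash
ls; mkdir -p pics; cat > h.py <<'E'
import numpy as np, cv2
from plant import read_state, read_camera, close_job, tips_ahead
from scipy.spatial.transform import Rotation as R
def cam(n):
    c=read_camera(n); c['K']=np.array([[c['fx'],0,c['cx']],[0,c['fy'],c['cy']],[0,0,1.]]); c['D']=np.array(c['distortion'],float)
    c['Rm']=cv2.Rodrigues(np.array(c['rvec'],float))[0]; c['t']=np.array(c['tvec'],float).ravel(); return c
def rays(c,uv):
    p=cv2.undistortPoints(np.array(uv,float).reshape(-1,1,2),c['K'],c['D']).reshape(-1,2)
    d=np.c_[p,np.ones(len(p))]@c['Rm']; o=-c['Rm'].T@c['t']; return o,d
def onplane(c,uv,z):
    o,d=rays(c,uv); return o+d*((z-o[2])/d[:,2])[:,None]
def cloud(c):
    v,u=np.mgrid[0:480,0:640]; uv=np.c_[u.ravel(),v.ravel()]
    o,d=rays(c,uv); P=o+d*c['z_map'].ravel()[:,None]; P[c['z_map'].ravel()==0]=np.nan; return P.reshape(480,640,3)
def proj(c,P): return cv2.projectPoints(np.array(P,float).reshape(-1,1,3),np.array(c['rvec'],float),c['t'],c['K'],c['D'])[0].reshape(-1,2)
def save(n,im,s=1): cv2.imwrite('pics/'+n+'.png',cv2.resize(im[:,:,::-1],None,fx=s,fy=s,interpolation=cv2.INTER_CUBIC))
E
python3 - <<'E'
from h import *
s=read_state(); print(s['t'],s['tool_pos'],s['orientation'],s['force'],s['opening'],tips_ahead if not callable(tips_ahead) else tips_ahead())
for n in('top','scene'):
    c=cam(n); save(n+'0',c['frame']); print(n,-c['Rm'].T@c['t'],c['Rm'][2]); np.save('pics/'+n+'0.npy',c,allow_pickle=True)
E
```

```text
pics
0.0 [ 0.21225145 -0.56063516  0.22862049] [-3.08859560e+00 -5.64869985e-01  2.32280107e-04] [ 0.14964605 -0.16513182 -0.98305469] 0.09330093361289826 0.011
top [ 0.44154705 -0.00290483  1.01294417] [ 0.11325587 -0.01132625 -0.9935013 ]
scene [1.22450917 0.50002633 0.69137331] [-0.6606933  -0.49127174 -0.56757065]
```

View pics/top0.png

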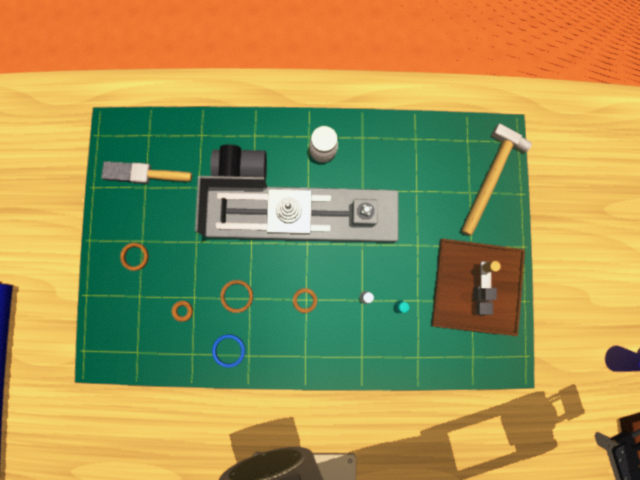

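View pics/scene0.png

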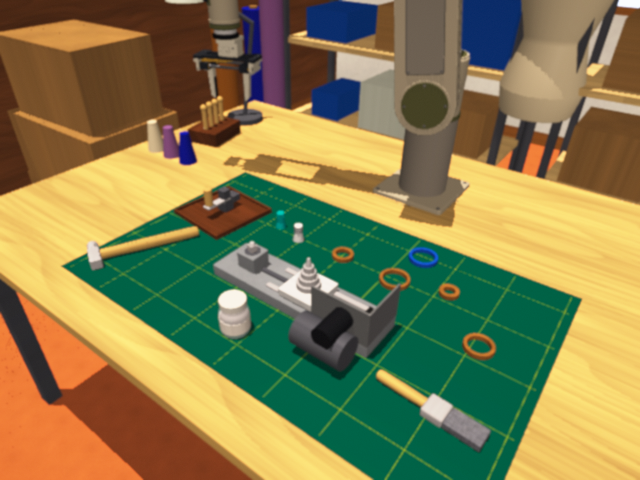

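```bash
cat >> h.py <<'E'
def wheels(c,zt=0.012):
    hsv=cv2.cvtColor(c['frame'],cv2.COLOR_RGB2HSV)
    m=cv2.inRange(hsv,(5,120,90),(20,255,255)); m[:245]=0; m[340:]=0; m[:,:95]=0; m[:,340:]=0
    out=[]
    for k in cv2.findContours(m,cv2.RETR_EXTERNAL,cv2.CHAIN_APPROX_NONE)[0]:
        if cv2.contourArea(k)<100: continue
        P=onplane(c,k.reshape(-1,2),zt-0.003)[:,:2]
        (x,y),r=cv2.minEnclosingCircle((P*1000).astype(np.float32)); e=cv2.fitEllipse((P*1000).astype(np.float32))
        out.append((np.round(e[0],1),np.round(e[1],1),cv2.boundingRect(k)))
    return out
E
python3 - <<'E'
from h import *
c=cam('top'); 
for w in wheels(c): print(w)
P=cloud(c)
def dump(name,u0,u1,v0,v1,zmin):
    Q=P[v0:v1,u0:u1].reshape(-1,3); Q=Q[Q[:,2]>zmin]; 
    print(name,len(Q),Q.min(0).round(4),Q.max(0).round(4),np.median(Q,0).round(4))
dump('cap',355,382,285,310,0.03); dump('teal',392,415,296,318,0.03); dump('tip',270,310,195,230,0.095)
dump('slide',265,312,188,236,0.045);dump('shaft',350,382,198,226,0.08);dump('post',350,382,198,226,0.062);dump('crank',465,505,255,320,0.02);dump('handle',485,505,258,275,0.06)
dump('bare',100,120,330,370,-.1); dump('base',195,400,180,245,0.02)
h=cv2.resize(c['frame'][180:340,340:540],None,fx=4,fy=4,interpolation=cv2.INTER_CUBIC); save('crop1',h)
E
```

```text
(array([400.9, 263.5]), array([40.9, 42. ]), (172, 301, 20, 20))
(array([427.8,   2.6]), array([48.4, 48.8]), (293, 289, 24, 24))
(array([434.6, 147.5]), array([65.9, 66.4]), (221, 280, 32, 32))
(array([514.3, 373.6]), array([55. , 59.8]), (121, 245, 27, 25))
cap 86 [ 0.4261 -0.138   0.031 ] [ 0.4447 -0.1178  0.0487] [ 0.4364 -0.1272  0.0445]
teal 95 [ 0.408  -0.2108  0.0303] [ 0.4271 -0.1901  0.0503] [ 0.4187 -0.1997  0.0451]
tip 101 [0.5955 0.0276 0.095 ] [0.6222 0.0474 0.1244] [0.6099 0.0371 0.1037]
slide 1859 [ 0.5663 -0.0067  0.0451] [0.6569 0.083  0.1244] [0.6066 0.0367 0.052 ]
shaft 71 [ 0.6014 -0.1281  0.0803] [ 0.6197 -0.1099  0.0956] [ 0.6088 -0.1174  0.0891]
post 605 [ 0.5852 -0.1428  0.0622] [ 0.6354 -0.0932  0.0956] [ 0.6085 -0.1168  0.0713]
crank 876 [ 0.4028 -0.3942  0.0201] [ 0.514  -0.3597  0.0969] [ 0.4547 -0.3712  0.0435]
handle 144 [ 0.4905 -0.3869  0.0613] [ 0.5125 -0.3659  0.0969] [ 0.5004 -0.373   0.0903]
bare 796 [ 0.2702  0.3978 -0.0032] [0.3557 0.4453 0.0084] [0.3132 0.4215 0.002 ]
base 10807 [ 0.5547 -0.194   0.0202] [0.6814 0.217  0.1244] [0.6087 0.0283 0.0333]
```

View pics/crop1.png

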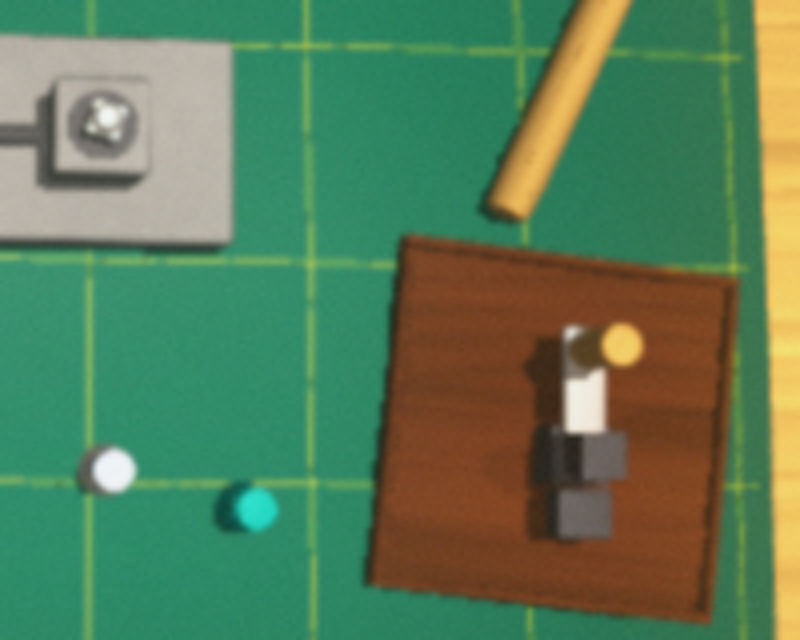

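Top view: four orange wheels at px (134,257), (181,311), (237,296), (305,300), with the blue look-alike at (229,350). The cap candidates are silver (368,297) and teal (403,307). Silver is plain aluminium as described, and the enlarged crop confirms it. The tray and crank are at about (478,287).

Measured wheel diameters, tip and post heights and base length match the sizes given. I'll move over the arbor for a wrist view next.

Request:
move_arm(
  plan=[
    [0, 0, 0.86, 0, 0, 0, 93],
    [0, 0, 0.86, 0, 0, 0, 93],
    [0, 0, 0.86, 0, 0, 0, 93],
    [0, 0, 0.87, 0, 0, 0, 93],
    [0, 0, 0, 0.66, -1, 0, 93],
    [0, 0, 0, 0.66, -1, 0, 93],
    [0, 0, 0, 0.66, -1, 0, 93],
    [0, 0, 0, 0.66, -1, 0, 93],
    [0, 0, 0, 0.66, -1, 0, 93],
    [0, 0, 0, 0.66, -1, 0, 93],
  ],
  force=15,
)

```text
t: 1.15
tool_pos: [0.3117, -0.4099, 0.2293]
orientation: [-3.141, -0.001, 0.0]
force: [0.5, -0.2, -0.1]
opening: 0.0928
gripper_force: 0.0
```

Request:
move_arm(
  plan=[
    [0, 0, 0, 0.66, -1, 0, 93],
    [0, 0, 0, 0.66, -1, 0, 93],
    [0, 0, 0, 0.66, -1, 0, 93],
    [0, 0, 0, 0.66, -1, 0, 93],
    [0, 0, 0, 0.66, -1, 0, 93],
    [0, 0, 0, 0.66, -1, 0, 93],
    [0, 0, 0, 0.66, -1, 0, 93],
    [0, 0, 0, 0.66, -1, 0, 93],
    [0, 0, 0, 0.66, -1, 0, 93],
    [0, 0, 0, 0.66, -1, 0, 93],
  ],
)

```text
t: 2.15
tool_pos: [0.4766, -0.1598, 0.2294]
orientation: [-3.141, -0.001, 0.0]
force: [0.1, 0.5, 0.2]
opening: 0.0932
gripper_force: 0.0
```

```bash
python3 - <<'E'
from h import *
s=read_state(); print(s['t'],s['tool_pos'],s['orientation'],s['q'])
c=cam('wrist'); save('w1',c['frame']); o=-c['Rm'].T@c['t']; T=R.from_rotvec(s['orientation']).as_matrix()
print(T.round(4)); print('cam in tool',T.T@(o-s['tool_pos']),'axis',T.T@c['Rm'][2],T.T@c['Rm'][0]); np.save('pics/w1.npy',c,allow_pickle=True)
E
```

```text
2.15 [ 0.47656762 -0.15982644  0.22941097] [-3.14149614e+00 -8.70600863e-04  4.90021679e-04] [-4.25588478e-01 -1.34963709e-01  1.75356631e+00 -4.11726779e-05
  1.52331396e+00  1.14465555e+00]
[[ 1.e+00  6.e-04 -3.e-04]
 [ 6.e-04 -1.e+00  1.e-04]
 [-3.e-04 -1.e-04 -1.e+00]]
cam in tool [ 0.07191398  0.00068467 -0.15436251] axis [-2.59683597e-01 -4.56357368e-04  9.65693648e-01] [2.53874819e-04 9.99999822e-01 5.40838612e-04]
```

View pics/w1.png

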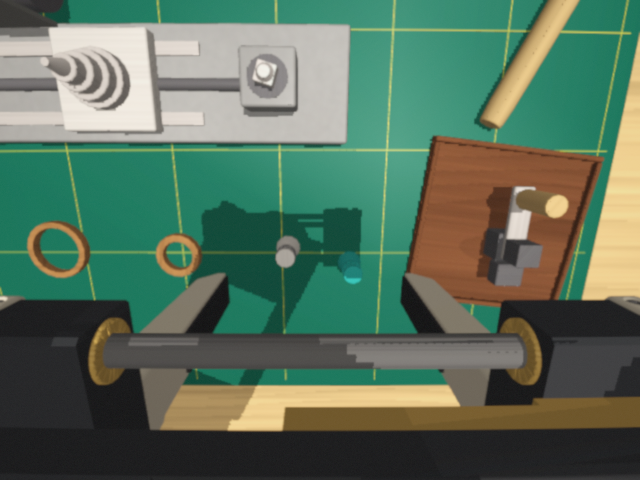

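The wrist view shows the arbor at (90,78), shaft end (264,72), silver cap (287,250), teal cap (350,268), wheels at (58,250) and (178,255), and the crank at (515,240). I'll move in line with the arbor for a precise reading.

Request:
move_arm(
  plan=[
    [0, 0, 0, 0, -1, 0, 93],
    [0, 0, 0, 0, -1, 0, 93],
    [0, 0, 0, 0, -1, 0, 93],
    [0, 0, 0, 0, -1, 0, 93],
    [0, 0, 0, 0, -1, 0, 93],
    [0, 0, 0, 0, -1, 0, 93],
    [0, 0, 0, 0, -1, 0, 93],
    [0, 0, 0, 0.5, -0.9, 0, 93],
    [0, 0, 0, 0, 0, 0, 93],
    [0, 0, 0, 0, 0, 0, 93],
  ],
)

```text
t: 3.2
tool_pos: [0.4883, 0.0365, 0.2293]
orientation: [3.141, 0.003, -0.001]
force: [0.4, -0.6, 0.3]
opening: 0.0929
gripper_force: 0.0
```

```bash
python3 - <<'E'
from h import *
s=read_state(); print(s['t'],s['tool_pos'])
c=cam('wrist'); save('w2',c['frame']); np.save('pics/w2.npy',c,allow_pickle=True)
P=cloud(c)
for z in(.062,.075,.088,.101,.119): 
    m=(abs(P[:,:,2]-z)<.003)&(abs(P[:,:,0]-.61)<.04)&(abs(P[:,:,1]-.037)<.04); Q=P[m]; print(z,m.sum(),Q[:,:2].min(0),Q[:,:2].max(0),(Q[:,:2].max(0)+Q[:,:2].min(0))/2, np.median(Q,0))
print(proj(c,[[.61,.037,.12],[.61,.037,.102]]))
E
```

```text
3.2 [0.48830934 0.03654818 0.22929623]
0.062 774 [0.58739185 0.01233913] [0.63853724 0.06284425] [0.61296455 0.03759169] [0.60495251 0.03764449 0.06230103]
0.075 687 [0.5921883  0.01698745] [0.63314388 0.05835936] [0.61266609 0.0376734 ] [0.60682903 0.03758679 0.07525318]
0.088 565 [0.597131   0.02254969] [0.62837762 0.05322165] [0.61275431 0.03788567] [0.60878565 0.03753024 0.08828798]
0.101 426 [0.60208434 0.0271853 ] [0.62413102 0.04848187] [0.61310768 0.03783359] [0.6116885  0.03748054 0.10134626]
0.119 85 [0.60967462 0.03443981] [0.6161043  0.04109591] [0.61288946 0.03776786] [0.61255001 0.03739198 0.1190354 ]
[[313.5166497   80.53497824]
 [313.59669193  85.21779113]]
```

View pics/w2.png

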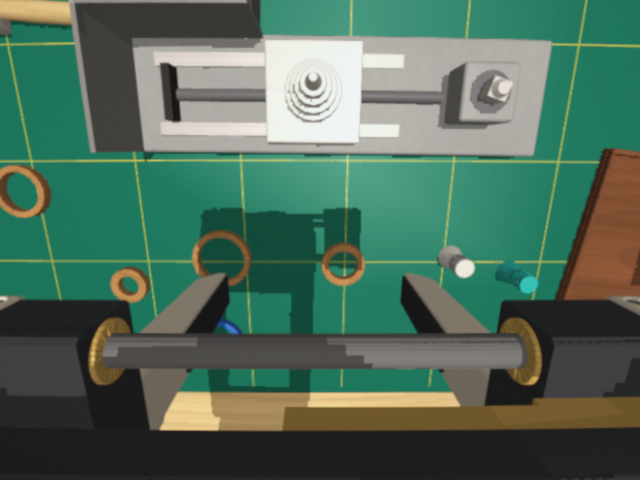

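The arbor is at (312,88), the slide centred under it, the shaft end at (497,90), and the wheels at (221,258), (343,263), (22,190) and (129,285). All are clear. Next I'll measure the wheels from this wrist view to cross-check it against the top camera.

```bash
cat >> h.py <<'E'
def ring(c,xy,r,zt=0.012,tol=0.004):
    """centre of ring/disc top from depth, near xy: orange pixels, circle from outer contour cast on top plane"""
    hsv=cv2.cvtColor(c['frame'],cv2.COLOR_RGB2HSV); P=cloud(c)
    m=(cv2.inRange(hsv,(5,100,60),(22,255,255))>0)&(abs(P[:,:,2]-zt)<tol)&(np.hypot(P[:,:,0]-xy[0],P[:,:,1]-xy[1])<r+.02)
    k=max(cv2.findContours(m.astype(np.uint8),cv2.RETR_EXTERNAL,cv2.CHAIN_APPROX_NONE)[0],key=cv2.contourArea)
    Q=(onplane(c,k.reshape(-1,2),zt)[:,:2]*1000).astype(np.float32)
    A=np.c_[2*Q,np.ones(len(Q))]; s=np.linalg.lstsq(A,(Q**2).sum(1),rcond=None)[0]
    return s[:2].round(1), round(2*float(np.sqrt(s[2]+s[0]**2+s[1]**2)),1), m.sum()
W={1:(.4346,.1475,.0345),2:(.5143,.3736,.03),3:(.4278,.0026,.026),4:(.4009,.2635,.022)}
E
python3 - <<'E'
from h import *
c=np.load('pics/w2.npy',allow_pickle=True).item(); t=np.load('pics/top0.npy',allow_pickle=True).item()
for k,(x,y,r) in W.items():
    for n,q in(('w',c),('t',t)): print(k,n,ring(q,(x,y),r))
P=cloud(c); 
def dump(name,x,y,r,z0,z1):
    m=(np.hypot(P[:,:,0]-x,P[:,:,1]-y)<r)&(P[:,:,2]>z0)&(P[:,:,2]<z1); Q=P[m]; print(name,len(Q),Q.min(0).round(4),Q.max(0).round(4),((Q.max(0)+Q.min(0))/2).round(4))
dump('cap',.4364,-.127,.025,.035,.06); dump('shaft',.611,-.117,.02,.074,.1);dump('shafttop',.611,-.117,.02,.0905,.1)
m=(abs(P[:,:,0]-.612)<.08)&(abs(P[:,:,2]-.03)<.003)&(P[:,:,1]<-.0)
k=max(cv2.findContours(m.astype(np.uint8),0,1)[0],key=cv2.contourArea); print('base',cv2.minAreaRect((onplane(c,k.reshape(-1,2),.03)[:,:2]*1000).astype(np.float32)))
m=(abs(P[:,:,0]-.612)<.06)&(abs(P[:,:,2]-.05)<.003)
k=max(cv2.findContours(m.astype(np.uint8),0,1)[0],key=cv2.contourArea); print('slide',cv2.minAreaRect((onplane(c,k.reshape(-1,2),.05)[:,:2]*1000).astype(np.float32)))
m=(abs(P[:,:,2]-.07)<.003)&(np.hypot(P[:,:,0]-.61,P[:,:,1]+.117)<.045)
k=max(cv2.findContours(m.astype(np.uint8),0,1)[0],key=cv2.contourArea); print('post',cv2.minAreaRect((onplane(c,k.reshape(-1,2),.07)[:,:2]*1000).astype(np.float32)))
E
```

```text
1 w (array([436.5, 146.3]), 61.8, np.int64(767))
1 t (array([434.5, 147.3]), 65.5, np.int64(265))
2 w (array([515.9, 368.5]), 56.7, np.int64(880))
2 t (array([514.9, 372.9]), 57.1, np.int64(247))
3 w (array([429.7,   2.6]), 49.7, np.int64(738))
3 t (array([427.9,   2.4]), 47.9, np.int64(213))
4 w (array([403.4, 260.8]), 42.6, np.int64(653))
4 t (array([400.9, 262.6]), 40.9, np.int64(209))
cap 301 [ 0.4275 -0.1377  0.0352] [ 0.4474 -0.1175  0.0456] [ 0.4375 -0.1276  0.0404]
shaft 571 [ 0.6013 -0.1282  0.074 ] [ 0.6218 -0.1085  0.093 ] [ 0.6116 -0.1184  0.0835]
shafttop 125 [ 0.6061 -0.1232  0.0905] [ 0.617  -0.1119  0.093 ] [ 0.6115 -0.1176  0.0918]
base ((611.4625244140625, -95.97286987304688), (192.1503448486328, 109.1757583618164), 89.6795883178711)
slide ((612.5411987304688, 37.90505599975586), (89.798828125, 89.50883483886719), 89.3036117553711)
post ((611.0411987304688, -116.97044372558594), (49.69892120361328, 49.59537124633789), 88.51268768310547)
```

Wrist and top agree to 2 mm, and the diameters and heights fit. I'll pick wheel 1 by squeezing along y, then turning 90° and squeezing along x, so that it is centred exactly in the tool.

Request:
move_arm(
  plan=[
    [0, 0, 0, -0.42, -0.88, 0.85, 93],
    [0, 0, 0, -0.42, -0.88, 0.85, 93],
    [0, 0, 0, -0.42, -0.88, 0.85, 93],
    [0, 0, 0, -0.42, -0.88, 0.85, 93],
    [0, 0, 0, -0.42, -0.88, 0.85, 93],
    [0, 0, 0, 0, 0, 0.95, 93],
    [0, 0, 0, 0, 0, 0.95, 93],
    [0, 0, 0, 0, 0, 0.95, 93],
    [0, 0, 0, 0, 0, 0.95, 93],
    [0, 0, 0, 0, 0, 0.6, 93],
  ],
  force=8,
)

```text
t: 4.25
tool_pos: [0.4349, 0.1451, 0.0115]
orientation: [3.141, -0.001, -0.003]
force: [0.7, 0.6, -0.6]
opening: 0.0933
gripper_force: 0.0
```

Request:
move_arm(
  plan=[
    [0, 0, 0, 0, 0, 0, 60],
    [0, 0, 0, 0, 0, 0, 60],
    [0, 0, 0, 0, 0, 0, 60],
    [0, 0, 0, 0, 0, 0, 60],
    [0, 0, 0, 0, 0, 0, 60],
    [0, 0, 0, 0, 0, 0, 60],
    [0, 0, 0, 0, 0, 0, 60],
    [0, 0, 0, 0, 0, 0, 60],
    [0, 0, 0, 0, 0, 0, 60],
    [0, 0, 0, 0, 0, 0, 60],
  ],
)

```text
t: 5.25
tool_pos: [0.4362, 0.1464, 0.0135]
orientation: [3.141, 0.001, 0.0]
force: [-0.1, -1.4, 2.2]
opening: 0.0699
gripper_force: 8.0
```

Request:
move_arm(
  plan=[
    [0, 0, 0, 0, 0, 0, 93],
    [0, 0, 0, 0, 0, 0, 93],
    [0, 0, 0, 0, 0, 0, 93],
    [0, 0, -1, 0, 0, 0, 93],
    [0, 0, -1, 0, 0, 0, 93],
    [0, 0, -1, 0, 0, 0, 93],
    [0, 0, -1, 0, 0, 0, 93],
    [0, 0, -1, 0, 0, 0, 93],
    [0, 0, -1, 0, 0, 0, 93],
    [0, 0, -1, 0, 0, 0, 93],
  ],
)

```text
t: 6.25
tool_pos: [0.4359, 0.1465, 0.0133]
orientation: [-2.93, -1.133, 0.0]
force: [0.3, 0.4, -0.5]
opening: 0.0932
gripper_force: 0.0
```

Request:
move_arm(
  plan=[
    [0, 0, -1, 0, 0, 0, 93],
    [0, 0, -1, 0, 0, 0, 93],
    [0, 0, -1, 0, 0, 0, 93],
    [0, 0, -1, 0, 0, 0, 93],
    [0, 0, -1, 0, 0, 0, 93],
    [0, 0, -1, 0, 0, 0, 93],
    [0, 0, -1, 0, 0, 0, 93],
    [0, 0, -1, 0, 0, 0, 93],
    [0, 0, 0, 0, 0, 0, 60],
    [0, 0, 0, 0, 0, 0, 60],
  ],
)

```text
t: 7.25
tool_pos: [0.4359, 0.1465, 0.0133]
orientation: [-2.224, -2.218, 0.0]
force: [0.4, 0.1, 0.1]
opening: 0.0815
gripper_force: 0.0
```

Request:
move_arm(
  plan=[
    [0, 0, 0, 0, 0, 0, 60],
    [0, 0, 0, 0, 0, 0, 60],
    [0, 0, 0, 0, 0, 0, 60],
    [0, 0, 0, 0, 0, 0, 60],
    [0, 0, 0, 0, 0, 0, 60],
    [0, 0, 0, 0, 0, -0.8, 60],
    [0, 0, 0, 0, 0, -1, 60],
    [0, 0, 0, 0, 0, -1, 60],
    [0, 0, 0, 0, 0, -1, 60],
    [0, 0, 0, 0, 0, -1, 60],
  ],
)

```text
t: 8.25
tool_pos: [0.4358, 0.1464, 0.1343]
orientation: [-2.221, -2.222, 0.0]
force: [-0.1, 0.4, -0.7]
opening: 0.0669
gripper_force: 7.9
```

```bash
python3 - <<'E'
from h import *
for i in range(2):
    s=read_state(); print(s['t'],s['tool_pos'],s['orientation'],s['opening'],s['gripper_force'],s['force'])
    c=cam('top'); print([ (w[0],w[1]) for w in wheels(c)])
c=cam('wrist'); save('w3',c['frame']); np.save('pics/w3.npy',c,allow_pickle=True)
print(ring(c,s['tool_pos'][:2],.0345,s['tool_pos'][2]-.001))
E
```

```text
8.25 [0.4358434  0.14641658 0.13434049] [-2.22107472e+00 -2.22172715e+00  7.51483555e-05] 0.06686974990593098 7.940568923950195 [-0.06551886  0.36411315 -0.68029533]
[(array([427.8,   2.6]), array([48.5, 48.9])), (array([517.7, 374. ]), array([44.2, 56. ]))]
8.3 [0.4383406  0.14701343 0.13896651] [2.21872474 2.21959316 0.0079648 ] 0.06708375623378636 7.94068917632103 [2.12461367 0.2955777  2.19075227]
[(array([427.8,   2.5]), array([48.5, 48.7])), (array([518.8, 374.2]), array([42.1, 55.9]))]
(array([438.5, 149.1]), 60.0, np.int64(3210))
```

View pics/w3.png

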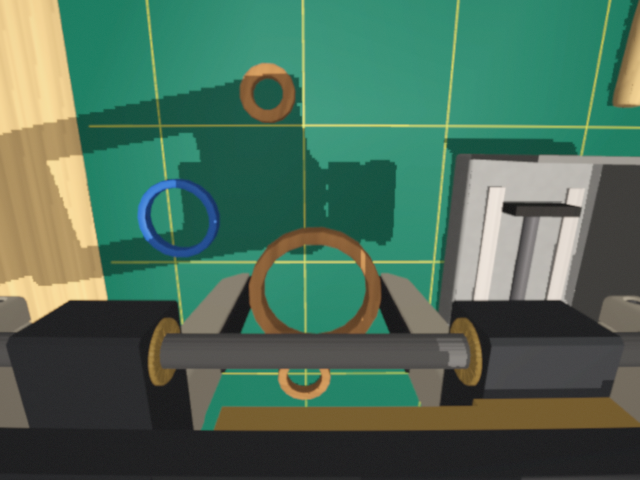

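The wheel is held with its top arc visible at (315,230), between fingers at (240,300) and (395,300). The opening reads 66.9, so I'll check its centring with a fixed-radius fit on the visible arc.

```bash
cat >> h.py <<'E'
from scipy.optimize import least_squares
def held(c,tp,T,r,zt):
    """centre of held ring in tool xy from the outer arc visible ahead of the tool (tool +x)"""
    hsv=cv2.cvtColor(c['frame'],cv2.COLOR_RGB2HSV); P=cloud(c)
    L=(P-tp)@T
    m=(cv2.inRange(hsv,(5,100,40),(22,255,255))>0)&(abs(P[:,:,2]-zt)<.006)&(np.hypot(L[:,:,0],L[:,:,1])<r+.02)
    k=max(cv2.findContours(m.astype(np.uint8),cv2.RETR_EXTERNAL,cv2.CHAIN_APPROX_NONE)[0],key=cv2.contourArea).reshape(-1,2)
    Q=((onplane(c,k,zt)-tp)@T)[:,:2]*1000; Q=Q[(Q[:,0]>5)&(np.hypot(*Q.T)>r*1000*.85)]
    f=least_squares(lambda p:np.hypot(Q[:,0]-p[0],Q[:,1]-p[1])-p[2],[0,0,r*1000],loss='soft_l1'); g=least_squares(lambda p:np.hypot(Q[:,0]-p[0],Q[:,1]-p[1])-r*1000,[0,0],loss='soft_l1')
    return f.x.round(1),g.x.round(1),len(Q),np.median(P[m][:,2]).round(4)
E
python3 - <<'E'
from h import *
s=read_state(); print(s['t'],s['tool_pos'],s['opening'],s['force'])
c=cam('wrist'); T=R.from_rotvec(s['orientation']).as_matrix(); tp=s['tool_pos']
print(held(c,tp,T,.0345,tp[2]-.0015))
E
```

```text
8.4 [0.43745585 0.14679199 0.13511374] 0.0671524061809796 [ 0.58270045  0.14987558 -1.42661979]
(array([ 1.2, -0.1, 33.2]), array([-0.4, -0.1]), 173, np.float64(0.1328))
```

Request:
move_arm(
  plan=[
    [0, 0, 0, 0, 0, -1, 60],
    [0, 0, 0, -0.48, 0.78, 0, 60],
    [0, 0, 0, -0.48, 0.78, 0, 60],
    [0, 0, 0, -0.48, 0.78, 0, 60],
    [0, 0, 0, -0.48, 0.78, 0, 60],
    [0, 0, 0, -0.49, 0.79, 0, 60],
    [0, 0, 0, -0.49, 0.79, 0, 60],
    [0, 0, 0, -0.49, 0.79, 0, 60],
    [0, 0, 0, -0.48, 0.78, 0, 60],
    [0, 0, 0, -0.48, 0.78, 0, 60],
  ],
)

```text
t: 9.45
tool_pos: [0.6119, 0.0372, 0.1556]
orientation: [-2.219, -2.22, 0.004]
force: [1.1, -0.0, -0.0]
opening: 0.0675
gripper_force: 7.9
```

Request:
move_arm(
  plan=[
    [0, 0, 0, 0, 0, 0, 60],
    [0, 0, 0, 0, 0, 0, 60],
    [0, 0, 0, 0, 0, 0, 60],
    [0, 0, 0, 0, 0, 0, 60],
    [0, 0, 0, 0, 0, 0.3, 60],
    [0, 0, 0, 0, 0, 0.3, 60],
    [0, 0, 0, 0, 0, 0.3, 60],
    [0, 0, 0, 0, 0, 0.2, 60],
    [0, 0, 0, 0, 0, 0, 60],
    [0, 0, 0, 0, 0, 0, 60],
  ],
)

```text
t: 10.45
tool_pos: [0.6122, 0.0378, 0.1307]
orientation: [-2.221, -2.222, 0.0]
force: [0.2, 0.6, -0.9]
opening: 0.0672
gripper_force: 7.9
```

```bash
python3 - <<'E'
from h import *
s=read_state(); print(s['t'],s['tool_pos'],s['orientation'],s['force'],s['dq'])
c=cam('wrist'); save('w4',c['frame']);  T=R.from_rotvec(s['orientation']).as_matrix(); tp=s['tool_pos']
print(held(c,tp,T,.0345,tp[2]-.0015))
P=cloud(c); hsv=cv2.cvtColor(c['frame'],cv2.COLOR_RGB2HSV)
for z in(.062,.075,.088,.101,.119): 
    m=(abs(P[:,:,2]-z)<.003)&(np.hypot(P[:,:,0]-.612,P[:,:,1]-.0375)<.03)&(hsv[:,:,1]<60); Q=P[m]; print(z,m.sum(),Q.min(0)[:2] if m.sum() else '',Q.max(0)[:2] if m.sum() else '')
s=read_state(); print(s['t'],s['tool_pos'])
E
```

```text
10.45 [0.6122291 0.0377982 0.1306668] [-2.22071648e+00 -2.22173157e+00  4.36255388e-04] [ 0.22890402  0.61974018 -0.89973535] [-0.00068439 -0.00855256 -0.00994799  0.00103565  0.00238137 -0.00035462]
(array([ 1.4, -0.1, 33.1]), array([-0.3, -0.1]), 172, np.float64(0.1283))
0.062 508 [0.58754238 0.01517507] [0.63811286 0.06316831]
0.075 375 [0.59240878 0.02158773] [0.63329288 0.04789858]
0.088 774 [0.59724303 0.0240206 ] [0.62884281 0.05314389]
0.101 606 [0.60234523 0.02702574] [0.62381762 0.04899507]
0.119 282 [0.58471856 0.00974127] [0.63959876 0.04673453]
10.5 [0.6124893  0.0377641  0.13107902]
```

View pics/w4.png

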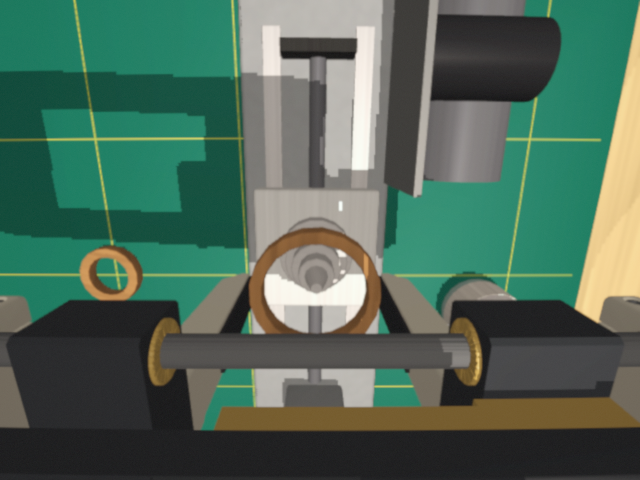

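The wheel ring encircles the arbor at (315,275). The relative offset is about +0.6 mm in x and +0.3 mm in y, so I'll correct that and lower it.

Request:
move_arm(
  plan=[
    [0, 0, 0, 0.012, 0.024, 0.4, 60],
    [0, 0, 0, 0, 0, 0.6, 60],
    [0, 0, 0, 0, 0, 0.6, 60],
    [0, 0, 0, 0, 0, 0.4, 60],
    [0, 0, 0, 0, 0, 0.15, 60],
    [0, 0, 0, 0, 0, 0.15, 60],
    [0, 0, 0, 0, 0, 0.15, 60],
    [0, 0, 0, 0, 0, 0.13, 60],
    [0, 0, 0, 0, 0, 0.1, 60],
    [0, 0, 0, 0, 0, 0, 60],
  ],
)

```text
t: 11.5
tool_pos: [0.6128, 0.0381, 0.0637]
orientation: [-2.221, -2.222, 0.0]
force: [0.5, 0.3, -0.1]
opening: 0.0673
gripper_force: 7.9
```

Request:
move_arm(
  plan=[
    [0, 0, 0, 0, 0, 0, 93],
    [0, 0, 0, 0, 0, 0, 93],
    [0, 0, 0, 0, 0, 0, 93],
    [0, 0, 0, 0, 0, -0.5, 93],
    [0, 0, 0, 0, 0, -1, 93],
    [0, 0, 0, 0, 0, -1, 93],
    [0, 0, 0, 0, 0, -1, 93],
    [0, 0, 0, 0, 0, -0.5, 93],
    [0, 0, 0, 0.9, -0.25, 0, 93],
    [0, 0, 0, 0.9, -0.25, 0, 93],
  ],
)

```text
t: 12.5
tool_pos: [0.6008, 0.083, 0.165]
orientation: [2.222, 2.219, 0.002]
force: [-1.3, 0.2, -1.1]
opening: 0.093
gripper_force: 0.0
```

Request:
move_arm(
  plan=[
    [0, 0, 0, 1, -0.3, 0, 93],
    [0, 0, 0, 1, -0.3, 0, 93],
    [0, 0, 0, 1, -0.3, 0, 93],
    [0, 0, 0, 1, -0.3, 0, 93],
    [0, 0, 0, 1, -0.3, 0, 93],
    [0, 0, 0, 1, -0.3, 0, 93],
    [0, 0, 0, 1, -0.3, 0, 93],
    [0, 0, 0, 1, -0.3, 0, 93],
    [0, 0, 0, 0.8, -0.3, 0, 93],
    [0, 0, 0, 0.6, -0.3, 0, 93],
  ],
)

```text
t: 13.5
tool_pos: [0.5247, 0.3193, 0.1639]
orientation: [-2.22, -2.223, 0.0]
force: [-0.1, 0.0, 0.1]
opening: 0.0928
gripper_force: 0.0
```

```bash
cat >> h.py <<'E'
def seat(c,z,r,xy=(.6129,.038)):
    P=cloud(c); hsv=cv2.cvtColor(c['frame'],cv2.COLOR_RGB2HSV)
    m=(cv2.inRange(hsv,(5,90,40),(22,255,255))>0)&(np.hypot(P[:,:,0]-xy[0],P[:,:,1]-xy[1])<r+.03); Q=P[m]
    return m.sum(),np.percentile(Q[:,2],[20,50,80]).round(4),((Q.max(0)+Q.min(0))/2).round(4)[:2]
E
python3 - <<'E'
from h import *
s=read_state(); print(s['t'],s['tool_pos'],s['q'])
c=cam('top'); 
for k in (2,3,4):
    try: print(k,ring(c,W[k][:2],W[k][2]))
    except Exception as e: print(k,e)
print('seat',seat(c,.062,.035))
c=cam('wrist')
for k in (2,4): 
    try: print(k,'w',ring(c,W[k][:2],W[k][2]))
    except Exception as e: print(k,e)
s=read_state(); print(s['t'],s['tool_pos'])
E
```

```text
13.5 [0.52466562 0.31931796 0.16392377] [4.63179334e-01 2.06203199e-01 1.52463055e+00 1.53909459e-04
 1.41083747e+00 4.61959257e-01]
2 (array([515. , 371.2]), 50.7, np.int64(183))
3 (array([427.7,   2.4]), 48.3, np.int64(218))
4 (array([401.2, 262.3]), 41.1, np.int64(207))
seat (np.int64(293), array([0.0614, 0.0629, 0.0643]), array([0.6115, 0.0381]))
2 w (array([516.1, 373.3]), 57.8, np.int64(1425))
4 w (array([401.2, 266.8]), 33.6, np.int64(482))
13.6 [0.52420784 0.31968754 0.16385377]
```

Request:
move_arm(
  plan=[
    [0, 0, 0, 0.7, -0.11, 0.4, 93],
    [0, 0, 0, 0.7, -0.11, 0.6, 93],
    [0, 0, 0, 0.72, -0.11, 0.8, 93],
    [0, 0, 0, 0, 0, 0.9, 93],
    [0, 0, 0, 0, 0, 0.9, 93],
    [0, 0, 0, 0, 0, 0.9, 93],
    [0, 0, 0, 0, 0, 0.9, 93],
    [0, 0, 0, 0, 0, 0.62, 93],
    [0, 0, 0, 0, 0, 0, 52],
    [0, 0, 0, 0, 0, 0, 52],
  ],
)

```text
t: 14.6
tool_pos: [0.5172, 0.3709, 0.013]
orientation: [-2.222, -2.221, 0.0]
force: [0.2, 0.2, -0.5]
opening: 0.0813
gripper_force: 0.0
```

Request:
move_arm(
  plan=[
    [0, 0, 0, 0, 0, 0, 52],
    [0, 0, 0, 0, 0, 0, 52],
    [0, 0, 0, 0, 0, 0, 52],
    [0, 0, 0, 0, 0, 0, 52],
    [0, 0, 0, 0, 0, 0, 52],
    [0, 0, 0, 0, 0, 0, 52],
    [0, 0, 0, 0, 0, 0, 52],
    [0, 0, 0, 0, 0, 0, 90],
    [0, 0, 0, 0, 0, 0, 90],
    [0, 0, 0, 0, 0, 0, 90],
  ],
)

```text
t: 15.6
tool_pos: [0.517, 0.3711, 0.0134]
orientation: [-2.221, -2.222, -0.0]
force: [0.1, 0.4, -0.2]
opening: 0.0797
gripper_force: 0.0
```

Request:
move_arm(
  plan=[
    [0, 0, 1, 0, 0, 0, 90],
    [0, 0, 1, 0, 0, 0, 90],
    [0, 0, 1, 0, 0, 0, 90],
    [0, 0, 1, 0, 0, 0, 90],
    [0, 0, 1, 0, 0, 0, 90],
    [0, 0, 1, 0, 0, 0, 90],
    [0, 0, 1, 0, 0, 0, 90],
    [0, 0, 1, 0, 0, 0, 90],
    [0, 0, 1, 0, 0, 0, 90],
    [0, 0, 1, 0, 0, 0, 90],
  ],
)

```text
t: 16.6
tool_pos: [0.517, 0.3711, 0.0134]
orientation: [-3.036, -0.807, 0.0]
force: [0.0, 0.2, 0.4]
opening: 0.0897
gripper_force: 0.0
```

Request:
move_arm(
  plan=[
    [0, 0, 1, 0, 0, 0, 90],
    [0, 0, 1, 0, 0, 0, 90],
    [0, 0, 1, 0, 0, 0, 90],
    [0, 0, 1, 0, 0, 0, 90],
    [0, 0, 1, 0, 0, 0, 90],
    [0, 0, 0, 0, 0, 0, 52],
    [0, 0, 0, 0, 0, 0, 52],
    [0, 0, 0, 0, 0, 0, 52],
    [0, 0, 0, 0, 0, 0, 52],
    [0, 0, 0, 0, 0, 0, 52],
  ],
)

```text
t: 17.6
tool_pos: [0.517, 0.371, 0.0134]
orientation: [-3.142, -0.002, -0.0]
force: [-0.6, -0.2, -0.1]
opening: 0.0588
gripper_force: 7.9
```

```bash
python3 - <<'E'
from h import *
s=read_state(); print(s['t'],s['tool_pos'],s['q'],s['opening'],s['gripper_force'])
E
```

```text
17.6 [0.51703262 0.37104709 0.01339001] [5.41928966e-01 4.19533694e-01 1.55766209e+00 5.11837238e-06
 1.16436983e+00 2.11139575e+00] 0.058766070199593685 7.935802334250184
```

Request:
move_arm(
  plan=[
    [0, 0, 0, 0, 0, -0.8, 52],
    [0, 0, 0, 0, 0, -1, 52],
    [0, 0, 0, 0, 0, -1, 52],
    [0, 0, 0, 0, 0, -1, 52],
    [0, 0, 0, 0, 0.5, -1, 52],
    [0, 0, 0, 0.25, 0.9, -0.8, 52],
    [0, 0, 0, 0.25, 0.9, -0.2, 52],
    [0, 0, 0, 0.25, 0.9, 0, 52],
    [0, 0, 0, 0.25, 0.9, 0, 52],
    [0, 0, 0, 0.25, 0.9, 0, 52],
  ],
)

```text
t: 18.6
tool_pos: [0.5484, 0.2451, 0.1585]
orientation: [3.142, 0.002, 0.0]
force: [0.3, 0.9, -0.7]
opening: 0.0591
gripper_force: 7.9
```

Request:
move_arm(
  plan=[
    [0, 0, 0, 0.28, 0.95, 0, 52],
    [0, 0, 0, 0.28, 0.95, 0, 52],
    [0, 0, 0, 0.28, 0.95, 0, 52],
    [0, 0, 0, 0.28, 0.95, 0, 52],
    [0, 0, 0, 0.28, 0.95, 0, 52],
    [0, 0, 0, 0.28, 0.95, 0, 52],
    [0, 0, 0, 0.3, 0.95, 0, 52],
    [0, 0, 0, 0.3, 0.95, 0, 52],
    [0, 0, 0, 0.3, 0.72, 0, 52],
    [0, 0, 0, 0, 0, 0, 52],
  ],
)

```text
t: 19.6
tool_pos: [0.6136, 0.0358, 0.1583]
orientation: [3.141, -0.003, 0.0]
force: [0.1, -0.2, -0.6]
opening: 0.0592
gripper_force: 7.9
```

```bash
cat >> h.py <<'E'
def ontop(c,dz=0):
    P=cloud(c); hsv=cv2.cvtColor(c['frame'],cv2.COLOR_RGB2HSV)
    for z in (.088,.101,.116):
        m=(abs(P[:,:,2]-z)<.002)&(np.hypot(P[:,:,0]-.612,P[:,:,1]-.0375)<.025)&(hsv[:,:,1]<60); Q=P[m]
        if m.sum()>20: print('arbor',z,m.sum(),Q.min(0)[:2].round(4),Q.max(0)[:2].round(4),((Q.min(0)+Q.max(0))/2)[:2].round(4))
def st():
    s=read_state(); print('st',s['t'],s['tool_pos'].round(4),s['force'].round(1),round(s['opening'],4),s['gripper_force'].round(1) if hasattr(s['gripper_force'],'round') else s['gripper_force']); return s['tool_pos'],R.from_rotvec(s['orientation']).as_matrix()
E
python3 - <<'E'
from h import *
tp,T=st(); c=cam('wrist'); st(); ontop(c); print(held(c,tp,T,.030,tp[2]-.0015))
E
```

```text
st 19.6 [0.6136 0.0358 0.1583] [ 0.1 -0.2 -0.6] 0.0592 7.933614648354705
st 19.65 [0.6132 0.0372 0.1583] [ 0.1  0.4 -1. ] 0.059 7.933724745962536
arbor 0.088 138 [0.5982 0.0228] [0.6286 0.0528] [0.6134 0.0378]
arbor 0.101 266 [0.6025 0.0268] [0.6182 0.0484] [0.6103 0.0376]
arbor 0.116 55 [0.6104 0.0336] [0.6172 0.0419] [0.6138 0.0378]
(array([ 1.7,  0.6, 28.7]), array([0.2, 0.6]), 152, np.float64(0.1559))
```

Request:
move_arm(
  plan=[
    [0, 0, 0, 0, 0, 0.4, 52],
    [0, 0, 0, 0, 0, 0.8, 52],
    [0, 0, 0, 0, 0, 0.8, 52],
    [0, 0, 0, 0, 0, 0.5, 52],
    [0, 0, 0, 0, 0, 0.2, 52],
    [0, 0, 0, 0, 0, 0.15, 52],
    [0, 0, 0, 0, 0, 0.15, 52],
    [0, 0, 0, 0, 0, 0.15, 52],
    [0, 0, 0, 0, 0, 0.11, 52],
    [0, 0, 0, 0, 0, 0, 52],
  ],
)

```text
t: 20.65
tool_pos: [0.6129, 0.0381, 0.0767]
orientation: [-3.142, -0.001, 0.0]
force: [0.5, -0.4, -0.4]
opening: 0.0592
gripper_force: 7.9
```

Request:
move_arm(
  plan=[
    [0, 0, 0, 0, 0, 0, 90],
    [0, 0, 0, 0, 0, 0, 90],
    [0, 0, 0, 0, 0, 0, 90],
    [0, 0, 0, 0, 0, -0.5, 90],
    [0, 0, 0, 0, 0, -1, 90],
    [0, 0, 0, 0, 0, -1, 90],
    [0, 0, 0, 0, 0, -1, 90],
    [0, 0, 0, -0.8, 0.16, 0, 90],
    [0, 0, 0, -0.9, 0.16, 0, 90],
    [0, 0, 0, -0.9, 0.16, 0, 90],
  ],
)

```text
t: 21.65
tool_pos: [0.5477, 0.0259, 0.1658]
orientation: [3.142, 0.001, 0.003]
force: [-0.1, 0.9, 0.4]
opening: 0.0898
gripper_force: 0.0
```

```bash
python3 - <<'E'
from h import *
st(); c=cam('top'); 
for k in (3,4):
    try: print(k,ring(c,W[k][:2],W[k][2]))
    except Exception as e: print(k,e)
print(wheels(c)); print('seat',seat(c,.062,.035)); c=cam('wrist'); print('seat w',seat(c,.062,.035)); st()
E
```

```text
st 21.65 [0.5477 0.0259 0.1658] [-0.1  0.9  0.4] 0.0898 0.0
3 (array([427.8,   2.6]), 48.0, np.int64(214))
4 (array([401.1, 262.8]), 40.9, np.int64(209))
[(array([400.9, 263.5]), array([41.2, 42. ]), (172, 301, 20, 20)), (array([427.7,   2.3]), array([48.1, 48.8]), (293, 289, 24, 24))]
seat (np.int64(102), array([0.5609, 0.5638, 0.5699]), array([0.5739, 0.0326]))
seat w (np.int64(9572), array([0.0741, 0.2634, 0.2674]), array([0.6046, 0.032 ]))
st 21.75 [0.5462 0.0258 0.1653] [ 0.4 -0.3 -0.7] 0.0897 0.0
```

Request:
move_arm(
  plan=[
    [0, 0, 0, -0.95, 0.19, 0.3, 90],
    [0, 0, 0, -0.95, 0.19, 0.3, 90],
    [0, 0, 0, -0.95, 0.19, 0.3, 90],
    [0, 0, 0, -0.95, 0.19, 0.3, 90],
    [0, 0, 0, -0.95, 0.19, 0.3, 90],
    [0, 0, 0, 0, 0, 0.95, 90],
    [0, 0, 0, 0, 0, 0.95, 90],
    [0, 0, 0, 0, 0, 0.95, 90],
    [0, 0, 0, 0, 0, 0.95, 80],
    [0, 0, 0, 0, 0, 0.74, 75],
  ],
)

```text
t: 22.75
tool_pos: [0.4299, 0.0023, 0.0131]
orientation: [3.142, 0.001, 0.001]
force: [-0.0, -0.3, -0.0]
opening: 0.0786
gripper_force: 0.0
```

Request:
move_arm(
  plan=[
    [0, 0, 0, 0, 0, 0, 44],
    [0, 0, 0, 0, 0, 0, 44],
    [0, 0, 0, 0, 0, 0, 44],
    [0, 0, 0, 0, 0, 0, 44],
    [0, 0, 0, 0, 0, 0, 44],
    [0, 0, 0, 0, 0, 0, 44],
    [0, 0, 0, 0, 0, 0, 44],
    [0, 0, 0, 0, 0, 0, 44],
    [0, 0, 0, 0, 0, 0, 72],
    [0, 0, 0, 0, 0, 0, 72],
  ],
)

```text
t: 23.75
tool_pos: [0.4289, 0.0023, 0.0133]
orientation: [3.142, 0.001, -0.001]
force: [-0.6, -0.3, 0.4]
opening: 0.0624
gripper_force: 0.0
```

Request:
move_arm(
  plan=[
    [0, 0, 0, 0, 0, 0, 72],
    [0, 0, -1, 0, 0, 0, 72],
    [0, 0, -1, 0, 0, 0, 72],
    [0, 0, -1, 0, 0, 0, 72],
    [0, 0, -1, 0, 0, 0, 72],
    [0, 0, -1, 0, 0, 0, 72],
    [0, 0, -1, 0, 0, 0, 72],
    [0, 0, -1, 0, 0, 0, 72],
    [0, 0, -1, 0, 0, 0, 72],
    [0, 0, -1, 0, 0, 0, 72],
  ],
)

```text
t: 24.75
tool_pos: [0.4289, 0.0023, 0.0131]
orientation: [-2.795, -1.433, 0.001]
force: [0.0, 0.3, 0.7]
opening: 0.0716
gripper_force: 0.0
```

Request:
move_arm(
  plan=[
    [0, 0, -1, 0, 0, 0, 72],
    [0, 0, -1, 0, 0, 0, 72],
    [0, 0, -1, 0, 0, 0, 72],
    [0, 0, -1, 0, 0, 0, 72],
    [0, 0, -1, 0, 0, 0, 72],
    [0, 0, -1, 0, 0, 0, 44],
    [0, 0, 0, 0, 0, 0, 44],
    [0, 0, 0, 0, 0, 0, 44],
    [0, 0, 0, 0, 0, 0, 44],
    [0, 0, 0, 0, 0, 0, 44],
  ],
)

```text
t: 25.75
tool_pos: [0.4291, 0.0022, 0.0133]
orientation: [-2.222, -2.22, 0.0]
force: [0.8, 0.1, -0.8]
opening: 0.0522
gripper_force: 8.0
```

```bash
python3 - <<'E'
from h import *
st(); print(read_state()['q'])
E
```

```text
st 25.75 [0.4291 0.0022 0.0133] [ 0.8  0.1 -0.8] 0.0522 7.999975582351908
[-1.14366526e-01 -1.07320956e-01  2.14759436e+00  3.80346166e-06
  1.10146805e+00 -1.13347250e-01]
```

Request:
move_arm(
  plan=[
    [0, 0, 0, 0, 0, -0.8, 44],
    [0, 0, 0, 0, 0, -1, 44],
    [0, 0, 0, 0, 0, -1, 44],
    [0, 0, 0, 0.13, 0.7, -1, 44],
    [0, 0, 0, 0.13, 0.7, -1, 44],
    [0, 0, 0, 0.13, 0.7, -1, 44],
    [0, 0, 0, 0.13, 0.7, 0, 44],
    [0, 0, 0, 0.13, 0.7, 0, 44],
    [0, 0, 0, 0.13, 0.7, 0, 44],
    [0, 0, 0, 0.13, 0.7, 0, 44],
  ],
)

```text
t: 26.75
tool_pos: [0.5523, 0.0252, 0.1582]
orientation: [-2.222, -2.221, 0.0]
force: [-0.5, -1.0, -0.3]
opening: 0.0525
gripper_force: 8.0
```

Request:
move_arm(
  plan=[
    [0, 0, 0, 0.13, 0.61, 0, 44],
    [0, 0, 0, 0.13, 0.61, 0, 44],
    [0, 0, 0, 0.13, 0.61, 0, 44],
    [0, 0, 0, 0.14, 0.63, 0, 44],
    [0, 0, 0, 0, 0, 0, 44],
    [0, 0, 0, 0, 0, 0, 44],
    [0, 0, 0, 0, 0, 0.4, 44],
    [0, 0, 0, 0, 0, 0.6, 44],
    [0, 0, 0, 0, 0, 0.4, 44],
    [0, 0, 0, 0, 0, 0.2, 44],
  ],
)

```text
t: 27.75
tool_pos: [0.6115, 0.0383, 0.1158]
orientation: [-2.219, -2.22, 0.004]
force: [-0.3, -0.1, -0.8]
opening: 0.0524
gripper_force: 8.0
```

Request:
move_arm(
  plan=[
    [0, 0, 0, 0, 0, 0.2, 44],
    [0, 0, 0, 0, 0, 0.2, 44],
    [0, 0, 0, 0, 0, 0.2, 44],
    [0, 0, 0, 0, 0, 0.15, 44],
    [0, 0, 0, 0, 0, 0.15, 44],
    [0, 0, 0, 0, 0, 0.14, 44],
    [0, 0, 0, 0, 0, 0.1, 44],
    [0, 0, 0, 0, 0, 0, 44],
    [0, 0, 0, 0, 0, 0, 44],
    [0, 0, 0, 0, 0, 0, 44],
  ],
)

```text
t: 28.75
tool_pos: [0.6133, 0.0384, 0.0901]
orientation: [2.221, 2.222, 0.0]
force: [-0.0, 0.2, 0.3]
opening: 0.0523
gripper_force: 8.0
```

Request:
move_arm(
  plan=[
    [0, 0, 0, 0, 0, 0, 76],
    [0, 0, 0, 0, 0, 0, 76],
    [0, 0, 0, 0, 0, 0, 76],
    [0, 0, 0, 0, 0, -0.5, 76],
    [0, 0, 0, 0, 0, -1, 76],
    [0, 0, 0, 0, 0, -1, 76],
    [0, 0, 0, 0, 0, -0.5, 76],
    [0, 0, 0, 0.8, -0.75, 0, 76],
    [0, 0, 0, 0.8, -0.75, 0, 76],
    [0, 0, 0, 0.8, -0.75, 0, 76],
  ],
)

```text
t: 29.75
tool_pos: [0.5563, 0.0988, 0.1653]
orientation: [2.221, 2.221, 0.001]
force: [0.6, -0.8, -0.7]
opening: 0.0759
gripper_force: 0.0
```

Request:
move_arm(
  plan=[
    [0, 0, 0, 0.8, -0.75, 0, 76],
    [0, 0, 0, 0.8, -0.75, 0, 76],
    [0, 0, 0, 0.8, -0.75, 0, 76],
    [0, 0, 0, 0.8, -0.75, 0, 76],
    [0, 0, 0, 0.8, -0.75, 0, 76],
    [0, 0, 0, 0, -0.8, 0, 76],
    [0, 0, 0, 0, -0.8, 0, 76],
    [0, 0, 0, 0, -0.8, 0, 76],
    [0, 0, 0, 0, 0, 0, 76],
    [0, 0, 0, 0, 0, 0, 76],
  ],
)

```text
t: 30.75
tool_pos: [0.4036, 0.1984, 0.1654]
orientation: [2.22, 2.222, 0.002]
force: [0.5, -0.4, 0.5]
opening: 0.0759
gripper_force: 0.0
```

```bash
python3 - <<'E'
from h import *
st(); c=cam('top'); print(wheels(c)); print('seat',seat(c,.062,.035)); w=cam('wrist'); print('w4',ring(w,W[4][:2],W[4][2]));st()
P=cloud(c)
for z in(.062,.075,.088,.101): 
    m=(abs(P[:,:,2]-z)<.003)&(np.hypot(P[:,:,0]-.612,P[:,:,1]-.0375)<.045)&(c['frame'][:,:,0]>c['frame'][:,:,2].astype(int)+40); Q=P[m]; print(z,m.sum(),(Q.max(0)-Q.min(0))[:2] if m.sum() else '',((Q.max(0)+Q.min(0))/2)[:2] if m.sum() else '')
E
```

```text
st 30.75 [0.4036 0.1984 0.1654] [ 0.5 -0.4  0.5] 0.0759 0.0
[]
seat (np.int64(606), array([0.0655, 0.0795, 0.0893]), array([0.6114, 0.0381]))
w4 (array([401.6, 262.9]), 41.8, np.int64(1202))
st 30.85 [0.404  0.1982 0.1653] [-0.1  0.8  0.4] 0.0761 0.0
0.062 142 [0.06695019 0.06765487] [0.61156128 0.0381089 ]
0.075 131 [0.05766057 0.05891245] [0.61119994 0.03765614]
0.088 264 [0.0511584 0.0481313] [0.61193431 0.03807094]
0.101 0
```

Request:
move_arm(
  plan=[
    [0, 0, 0, 0.85, -0.03, 0.4, 76],
    [0, 0, 0, 0.86, -0.03, 0.6, 76],
    [0, 0, 0, 0.86, -0.03, 0.8, 76],
    [0, 0, 0, 0, 0, 0.9, 76],
    [0, 0, 0, 0, 0, 0.9, 76],
    [0, 0, 0, 0, 0, 0.9, 76],
    [0, 0, 0, 0, 0, 0.9, 70],
    [0, 0, 0, 0, 0, 0.68, 66],
    [0, 0, 0, 0, 0, 0, 36],
    [0, 0, 0, 0, 0, 0, 36],
  ],
)

```text
t: 31.85
tool_pos: [0.4015, 0.2624, 0.0126]
orientation: [-2.221, -2.221, 0.001]
force: [0.1, -0.1, -0.6]
opening: 0.0546
gripper_force: 0.0
```

Request:
move_arm(
  plan=[
    [0, 0, 0, 0, 0, 0, 36],
    [0, 0, 0, 0, 0, 0, 36],
    [0, 0, 0, 0, 0, 0, 36],
    [0, 0, 0, 0, 0, 0, 36],
    [0, 0, 0, 0, 0, 0, 36],
    [0, 0, 0, 0, 0, 0, 36],
    [0, 0, 0, 0, 0, 0, 64],
    [0, 0, 0, 0, 0, 0, 64],
    [0, 0, 0, 0, 0, 0, 64],
    [0, 0, 1, 0, 0, 0, 64],
  ],
)

```text
t: 32.85
tool_pos: [0.4008, 0.2625, 0.0129]
orientation: [-2.335, -2.102, -0.0]
force: [-1.0, 0.0, 0.4]
opening: 0.0634
gripper_force: 0.0
```

Request:
move_arm(
  plan=[
    [0, 0, 1, 0, 0, 0, 64],
    [0, 0, 1, 0, 0, 0, 64],
    [0, 0, 1, 0, 0, 0, 64],
    [0, 0, 1, 0, 0, 0, 64],
    [0, 0, 1, 0, 0, 0, 64],
    [0, 0, 1, 0, 0, 0, 64],
    [0, 0, 1, 0, 0, 0, 64],
    [0, 0, 1, 0, 0, 0, 64],
    [0, 0, 1, 0, 0, 0, 64],
    [0, 0, 1, 0, 0, 0, 64],
  ],
)

```text
t: 33.85
tool_pos: [0.4009, 0.2625, 0.0129]
orientation: [-3.074, -0.647, -0.0]
force: [0.6, 0.2, 0.1]
opening: 0.0638
gripper_force: 0.0
```

Request:
move_arm(
  plan=[
    [0, 0, 1, 0, 0, 0, 64],
    [0, 0, 1, 0, 0, 0, 64],
    [0, 0, 1, 0, 0, 0, 64],
    [0, 0, 1, 0, 0, 0, 64],
    [0, 0, 0, 0, 0, 0, 36],
    [0, 0, 0, 0, 0, 0, 36],
    [0, 0, 0, 0, 0, 0, 36],
    [0, 0, 0, 0, 0, 0, 36],
    [0, 0, 0, 0, 0, 0, 36],
    [0, 0, 0, 0, 0, 0, 36],
  ],
)

```text
t: 34.85
tool_pos: [0.4008, 0.2625, 0.0129]
orientation: [-3.142, -0.002, -0.0]
force: [-0.6, -0.5, -0.9]
opening: 0.043
gripper_force: 8.0
```

```bash
python3 - <<'E'
from h import *
st(); print(read_state()['q'],read_state()['orientation'])
E
```

```text
st 34.85 [0.4008 0.2625 0.0129] [-0.6 -0.5 -0.9] 0.043 7.999976905994117
[4.72733665e-01 3.32420275e-02 2.01205680e+00 1.26295948e-05
 1.09625194e+00 2.04250892e+00] [-3.14156319e+00 -1.59480956e-03 -5.05757714e-05]
```

Request:
move_arm(
  plan=[
    [0, 0, 0, 0, 0, -0.8, 36],
    [0, 0, 0, 0, 0, -1, 36],
    [0, 0, 0, 0, 0, -1, 36],
    [0, 0, 0, 0, 0, -1, 36],
    [0, 0, 0, 0.7, 0.75, -1, 36],
    [0, 0, 0, 0.7, 0.75, -1, 36],
    [0, 0, 0, 0.7, 0.75, 0, 36],
    [0, 0, 0, 0.7, 0.75, 0, 36],
    [0, 0, 0, 0.7, 0.75, 0, 36],
    [0, 0, 0, 0.7, 0.75, 0, 36],
  ],
)

```text
t: 35.85
tool_pos: [0.5065, 0.1492, 0.1579]
orientation: [-3.142, -0.001, 0.0]
force: [0.5, 0.2, -0.1]
opening: 0.043
gripper_force: 8.0
```

Request:
move_arm(
  plan=[
    [0, 0, 0, 0.71, 0.74, 0, 36],
    [0, 0, 0, 0.71, 0.74, 0, 36],
    [0, 0, 0, 0.71, 0.74, 0, 36],
    [0, 0, 0, 0.71, 0.74, 0, 36],
    [0, 0, 0, 0.71, 0.74, 0, 36],
    [0, 0, 0, 0.74, 0.77, 0, 36],
    [0, 0, 0, 0, 0, 0, 36],
    [0, 0, 0, 0, 0, 0, 36],
    [0, 0, 0, 0, 0, 0, 36],
    [0, 0, 0, 0, 0, 0, 36],
  ],
)

```text
t: 36.85
tool_pos: [0.6126, 0.0392, 0.1579]
orientation: [-3.141, -0.002, 0.0]
force: [0.5, 0.2, -0.8]
opening: 0.0429
gripper_force: 8.0
```

Request:
move_arm(
  plan=[
    [0, 0, 0, 0, 0, 0.3, 36],
    [0, 0, 0, 0, 0, 0.5, 36],
    [0, 0, 0, 0, 0, 0.4, 36],
    [0, 0, 0, 0, 0, 0.3, 36],
    [0, 0, 0, 0, 0, 0.2, 36],
    [0, 0, 0, 0, 0, 0.15, 36],
    [0, 0, 0, 0, 0, 0.15, 36],
    [0, 0, 0, 0, 0, 0.12, 36],
    [0, 0, 0, 0, 0, 0.1, 36],
    [0, 0, 0, 0, 0, 0, 36],
  ],
)

```text
t: 37.85
tool_pos: [0.6131, 0.0383, 0.1022]
orientation: [-3.142, -0.001, 0.0]
force: [0.2, -0.2, -0.4]
opening: 0.043
gripper_force: 8.0
```

Request:
move_arm(
  plan=[
    [0, 0, 0, 0, 0, 0, 64],
    [0, 0, 0, 0, 0, 0, 64],
    [0, 0, 0, 0, 0, 0, 64],
    [0, 0, 0, 0, 0, -0.5, 64],
    [0, 0, 0, 0, 0, -1, 64],
    [0, 0, 0, 0, 0, -1, 64],
    [0, 0, 0, -0.8, 0.75, 0, 55],
    [0, 0, 0, -0.8, 0.75, 0, 55],
    [0, 0, 0, -0.8, 0.75, 0, 55],
    [0, 0, 0, -0.8, 0.75, 0, 55],
  ],
)

```text
t: 38.85
tool_pos: [0.5328, -0.0373, 0.1662]
orientation: [3.141, 0.001, 0.002]
force: [-0.5, 0.5, 0.4]
opening: 0.0554
gripper_force: 0.0
```

Request:
move_arm(
  plan=[
    [0, 0, 0, -0.77, 0.73, 0, 55],
    [0, 0, 0, -0.77, 0.73, 0, 55],
    [0, 0, 0, -0.77, 0.73, 0.3, 55],
    [0, 0, 0, -0.77, 0.73, 0.3, 55],
    [0, 0, 0, -0.77, 0.73, 0.3, 55],
    [0, 0, 0, 0, 0, 0.9, 50],
    [0, 0, 0, 0, 0, 0.9, 45],
    [0, 0, 0, 0, 0, 0.9, 45],
    [0, 0, 0, 0, 0, 0.9, 45],
    [0, 0, 0, 0, 0, 0.82, 45],
  ],
)

```text
t: 39.85
tool_pos: [0.4375, -0.1282, 0.0321]
orientation: [3.141, 0.001, 0.002]
force: [0.7, -0.8, -0.3]
opening: 0.0449
gripper_force: 0.0
```

```bash
python3 - <<'E'
from h import *
st(); c=cam('top'); P=cloud(c)
for z in(.062,.075,.088,.101): 
    m=(abs(P[:,:,2]-z)<.003)&(np.hypot(P[:,:,0]-.612,P[:,:,1]-.0375)<.045)&(c['frame'][:,:,0]>c['frame'][:,:,2].astype(int)+40); Q=P[m]; print(z,m.sum(),(Q.max(0)-Q.min(0))[:2] if m.sum() else '',((Q.max(0)+Q.min(0))/2)[:2] if m.sum() else '')
w=cam('wrist'); st(); P=cloud(w); m=(abs(P[:,:,2]-.0435)<.003)&(np.hypot(P[:,:,0]-.437,P[:,:,1]+.1277)<.018); Q=P[m]; print(m.sum(),Q.min(0),Q.max(0),(Q.min(0)+Q.max(0))/2)
E
```

```text
st 39.85 [ 0.4375 -0.1282  0.0321] [ 0.7 -0.8 -0.3] 0.0449 0.0
0.062 158 [0.06695133 0.06779317] [0.61150116 0.03818066]
0.075 131 [0.05957466 0.05862714] [0.6105351  0.03752067]
0.088 119 [0.05063106 0.04994486] [0.61201836 0.03710498]
0.101 241 [0.04265543 0.04173841] [0.61177031 0.03856345]
st 39.95 [ 0.4352 -0.1273  0.0301] [-1.   0.5 -0.5] 0.0448 0.0
1428 [ 0.42658338 -0.13841645  0.04051572] [ 0.44719313 -0.11781303  0.04487502] [ 0.43688825 -0.12811474  0.04269537]
```

Request:
move_arm(
  plan=[
    [0, 0, 0, 0, 0, 0, 14],
    [0, 0, 0, 0, 0, 0, 14],
    [0, 0, 0, 0, 0, 0, 14],
    [0, 0, 0, 0, 0, 0, 14],
    [0, 0, 0, 0, 0, 0, 14],
    [0, 0, 0, 0, 0, 0, 14],
    [0, 0, 0, 0, 0, 0, 14],
    [0, 0, 0, 0, 0, 0, 14],
    [0, 0, 0, 0, 0, 0, 14],
    [0, 0, 0, 0, 0, 0, 14],
  ],
  force=15,
)

```text
t: 40.95
tool_pos: [0.4381, -0.1284, 0.033]
orientation: [3.141, 0.001, 0.003]
force: [0.9, -0.1, 7.9]
opening: 0.0206
gripper_force: 15.0
```

```bash
python3 - <<'E'
from h import *
tp,T=st(); w=cam('wrist'); P=cloud(w); m=(abs(P[:,:,2]-.0435)<.003)&(np.hypot(P[:,:,0]-.437,P[:,:,1]+.1277)<.016); Q=P[m]; print(m.sum(),Q.min(0),Q.max(0),(Q.min(0)+Q.max(0))/2)
E
```

```text
st 40.95 [ 0.4381 -0.1284  0.033 ] [ 0.9 -0.1  7.9] 0.0206 14.952168613672256
1441 [ 0.42667031 -0.14081109  0.0405103 ] [ 0.44736574 -0.11513685  0.04635979] [ 0.43701803 -0.12797397  0.04343504]
```

Request:
move_arm(
  plan=[
    [0, 0, 0, 0, 0, -0.6, 14],
    [0, 0, 0, 0, 0, -1, 14],
    [0, 0, 0, 0, 0, -1, 14],
    [0, 0, 0, 0, 0, -1, 14],
    [0, 0, 0, 0.7, -0.66, -1, 14],
    [0, 0, 0, 0.7, -0.66, -0.8, 14],
    [0, 0, 0, 0.7, -0.66, 0, 14],
    [0, 0, 0, 0.7, -0.66, 0, 14],
    [0, 0, 0, 0.7, -0.66, 0, 14],
    [0, 0, 0, 0.7, -0.66, 0, 14],
  ],
)

```text
t: 42.0
tool_pos: [0.5423, -0.0281, 0.1666]
orientation: [-3.141, -0.001, 0.001]
force: [0.9, -0.1, 0.1]
opening: 0.0208
gripper_force: 14.9
```

Request:
move_arm(
  plan=[
    [0, 0, 0, 0.71, -0.67, 0, 14],
    [0, 0, 0, 0.71, -0.67, 0, 14],
    [0, 0, 0, 0.71, -0.67, 0, 14],
    [0, 0, 0, 0.73, -0.68, 0, 14],
    [0, 0, 0, 0, 0, 0, 14],
    [0, 0, 0, 0, 0, 0, 14],
    [0, 0, 0, 0, 0, 0, 14],
    [0, 0, 0, 0, 0, 0, 14],
    [0, 0, 0, 0, 0, 0, 14],
    [0, 0, 0, 0, 0, 0, 14],
  ],
)

```text
t: 43.0
tool_pos: [0.6133, 0.0379, 0.1671]
orientation: [-3.142, 0.0, -0.0]
force: [-0.7, 0.8, -1.0]
opening: 0.0205
gripper_force: 14.9
```

```bash
python3 - <<'E'
from h import *
tp,T=st(); w=cam('wrist'); save('w5',w['frame'])
P=cloud(w); z=tp[2]+.0115; m=(abs(P[:,:,2]-z)<.003)&(np.hypot(P[:,:,0]-tp[0],P[:,:,1]-tp[1])<.016); Q=P[m]; print(m.sum(),Q.min(0),Q.max(0),(Q.min(0)+Q.max(0))/2)
E
```

```text
st 43.0 [0.6133 0.0379 0.1671] [-0.7  0.8 -1. ] 0.0205 14.928359985351562
1404 [0.60151301 0.02460193 0.17561179] [0.62285658 0.05134904 0.18158495] [0.61218479 0.03797549 0.17859837]
```

View pics/w5.png

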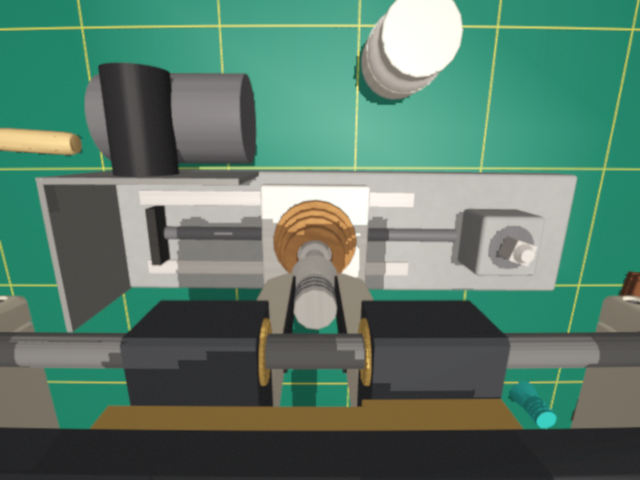

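The cap at (316,300) hangs above the stack of four wheels at (315,240), with the jar at (410,45) clear. I'll shift +0.6 mm in x and lower it.

Request:
move_arm(
  plan=[
    [0, 0, 0, 0.025, 0, 0.2, 14],
    [0, 0, 0, 0, 0, 0.2, 14],
    [0, 0, 0, 0, 0, 0.2, 14],
    [0, 0, 0, 0, 0, 0.15, 14],
    [0, 0, 0, 0, 0, 0.15, 14],
    [0, 0, 0, 0, 0, 0.15, 14],
    [0, 0, 0, 0, 0, 0.12, 14],
    [0, 0, 0, 0, 0, 0.1, 14],
    [0, 0, 0, 0, 0, 0, 14],
    [0, 0, 0, 0, 0, 0, 14],
  ],
)

```text
t: 44.05
tool_pos: [0.6141, 0.0383, 0.1352]
orientation: [3.141, 0.001, 0.0]
force: [0.4, -0.2, -1.1]
opening: 0.0209
gripper_force: 15.0
```

Request:
move_arm(
  plan=[
    [0, 0, 0, 0, 0, 0, 45],
    [0, 0, 0, 0, 0, 0, 45],
    [0, 0, 0, 0, 0, 0, 45],
    [0, 0, 0, 0, 0, 0, 45],
    [0, 0, 0, 0, 0, -0.5, 45],
    [0, 0, 0, 0, 0, -1, 45],
    [0, 0, 0, 0, 0, -0.7, 45],
    [0, 0, 0, -0.4, 1, 0, 45],
    [0, 0, 0, -0.4, 1, 0, 45],
    [0, 0, 0, -0.4, 1, 0, 45],
  ],
)

```text
t: 45.05
tool_pos: [0.5842, -0.0373, 0.1916]
orientation: [3.141, 0.002, 0.002]
force: [-0.4, 0.4, 0.8]
opening: 0.0448
gripper_force: 0.0
```

Request:
move_arm(
  plan=[
    [0, 0, 0, -0.5, 1, 0, 45],
    [0, 0, 0, -0.5, 1, 0, 45],
    [0, 0, 0, -0.5, 1, 0, 45],
    [0, 0, 0, -0.5, 1, 0, 45],
    [0, 0, 0, -0.5, 1, 0, 45],
    [0, 0, 0, -0.5, 1, 0, 45],
    [0, 0, 0, -0.5, 1, 0, 45],
    [0, 0, 0, -0.5, 1, 0, 45],
    [0, 0, 0, -0.5, 1, 0, 45],
    [0, 0, 0, -0.5, 1, 0, 45],
  ],
)

```text
t: 46.05
tool_pos: [0.4589, -0.2879, 0.1915]
orientation: [3.141, 0.001, 0.002]
force: [1.1, -0.4, 0.1]
opening: 0.045
gripper_force: 0.0
```

```bash
python3 - <<'E'
from h import *
tp,T=st(); c=cam('top'); w=cam('wrist'); save('w6',w['frame']); st()
np.save('pics/w6.npy',w,allow_pickle=True)
def dump(name,P,x,y,r,z0,z1):
    m=(np.hypot(P[:,:,0]-x,P[:,:,1]-y)<r)&(P[:,:,2]>z0)&(P[:,:,2]<z1); Q=P[m]
    print(name,len(Q), (Q.min(0).round(4),Q.max(0).round(4),((Q.max(0)+Q.min(0))/2).round(4)) if len(Q) else ''); return m
Pt=cloud(c); dump('captop',Pt,.612,.038,.015,.142,.155); dump('capz',Pt,.612,.038,.006,.05,.2)
dump('shafttop top',Pt,.610,-.117,.02,.0905,.1)
P=cloud(w)
def rect(name,P,c,z,tol,x,y,r):
    m=(abs(P[:,:,2]-z)<tol)&(np.hypot(P[:,:,0]-x,P[:,:,1]-y)<r)
    k=max(cv2.findContours(m.astype(np.uint8),0,1)[0],key=cv2.contourArea); print(name,m.sum(),cv2.minAreaRect((onplane(c,k.reshape(-1,2),z)[:,:2]*1000).astype(np.float32)))
for n,q,p in(('w',w,P),('t',c,Pt)):
    rect(n+' boss',p,q,.067,.004,.445,-.373,.035); rect(n+' handle',p,q,.091,.004,.5,-.375,.03)
    rect(n+' arm',p,q,.041,.004,.46,-.373,.07)
m=(P[:,:,2]>.02)&(P[:,:,2]<.1)&(np.hypot(P[:,:,0]-.45,P[:,:,1]+.373)<.09); Q=P[m]; print(np.histogram(Q[:,2],bins=np.arange(.02,.1,.005)))
E
```

```text
st 46.05 [ 0.4589 -0.2879  0.1915] [ 1.1 -0.4  0.1] 0.045 0.0
st 46.15 [ 0.4581 -0.2896  0.1914] [0.4 0.9 0.1] 0.0448 0.0
captop 101 (array([0.6008, 0.0282, 0.1421]), array([0.6215, 0.0488, 0.1507]), array([0.6112, 0.0385, 0.1464]))
capz 30 (array([0.6075, 0.0337, 0.144 ]), array([0.6172, 0.0432, 0.1507]), array([0.6123, 0.0385, 0.1474]))
shafttop top 28 (array([ 0.6044, -0.1232,  0.0907]), array([ 0.6146, -0.1131,  0.095 ]), array([ 0.6095, -0.1181,  0.0929]))
w boss 742 ((446.66546630859375, -376.4227294921875), (24.75071144104004, 23.784671783447266), 89.85863494873047)
w handle 600 ((501.3193054199219, -377.3902282714844), (20.814273834228516, 20.749935150146484), 42.229976654052734)
w arm 1672 ((484.7168884277344, -376.8193359375), (57.422515869140625, 23.793930053710938), 0.6071779727935791)Traceback (most recent call last):
  File "<stdin>", line 14, in <module>
  File "<stdin>", line 12, in rect
ValueError: max() iterable argument is empty
```

View pics/w6.png

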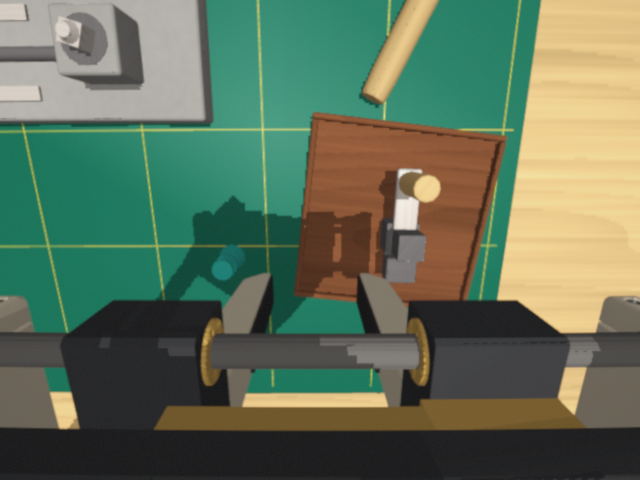

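The wrist view shows the crank's arm pointing along +x, with the boss at (405,245), handle (427,188), and counterweight (400,270). Boss to handle measures 54.6 mm, which fits, and the cap top at z≈0.146 is seated. I'll get the shaft's flat directions from the stored wrist depth maps.

```bash
python3 - <<'E'
from h import *
for n in('w1','w2','w6'):
    w=np.load(f'pics/{n}.npy',allow_pickle=True).item(); P=cloud(w)
    m=(np.hypot(P[:,:,0]-.611,P[:,:,1]+.1175)<.016)&(P[:,:,2]>.075)&(P[:,:,2]<.0875); Q=P[m][:,:2]*1000
    top=(np.hypot(P[:,:,0]-.611,P[:,:,1]+.1175)<.012)&(P[:,:,2]>.0905); tc=(P[top][:,:2].max(0)+P[top][:,:2].min(0))*500
    h=cv2.convexHull(Q.astype(np.float32)); r=cv2.minAreaRect(h)
    d=Q-tc; rad=np.hypot(*d.T); a=np.degrees(np.arctan2(d[:,1],d[:,0])); far=rad>9.3
    print(n,m.sum(),'top',tc.round(1),'rect',np.round(r[0],1),np.round(r[1],1),round(r[2],1),'corner dirs mod90',np.round(np.sort(np.mod(a[far],90))[::max(1,far.sum()//12)],0), 'counts',np.histogram(a[far],bins=np.arange(-180,181,30))[0])
E
```

```text
w1 251 top [ 611.3 -118.2] rect [ 611.4 -118.3] [16.3 15.7] 71.8 corner dirs mod90 [15. 17. 20. 21. 23. 25. 26. 26. 27. 28. 30. 31. 31. 34. 35. 38.] counts [ 8  8  0 12  2  0  5  1  0  5  5  0]
w2 337 top [ 611.5 -117.6] rect [ 611.7 -118.5] [16.9 17.6] 74.7 corner dirs mod90 [10. 19. 21. 24. 26. 27. 28. 29. 31. 32. 35. 37. 54.] counts [20  6  1  9  7  0 16 10  0  7 10  0]
w6 526 top [ 611. -119.] rect [ 611.4 -118.7] [18.7 16.6] 72.8 corner dirs mod90 [ 8. 16. 21. 23. 26. 27. 29. 30. 31. 33. 34. 38. 43.] counts [19 38  0 45 15  0 11  9  0 11  3  0]
```

Shaft corners point to about 27.5° mod 90, so the flats are at −17°. The crank sits at about −0.6°, so it has to be turned about 16.5° clockwise. I'll go over the boss and grip it.

Request:
move_arm(
  plan=[
    [0, 0, 0, -0.12, 0.9, 0, 45],
    [0, 0, 0, -0.13, 0.9, 0, 45],
    [0, 0, 0, -0.13, 0.9, 0, 45],
    [0, 0, 0, -0.12, 0.88, 0.6, 45],
    [0, 0, 0, 0, 0, 1, 45],
    [0, 0, 0, 0, 0, 1, 45],
    [0, 0, 0, 0, 0, 1, 45],
    [0, 0, 0, 0, 0, 0, 45],
    [0, 0, 0, 0, 0, 0, 45],
    [0, 0, 0, 0, 0, 0, 45],
  ],
  force=40,
)

```text
t: 47.15
tool_pos: [0.448, -0.3769, 0.1024]
orientation: [3.14, 0.001, 0.003]
force: [0.4, 0.5, 0.8]
opening: 0.0452
gripper_force: 0.0
```

```bash
python3 - <<'E'
from h import *
tp,T=st(); w=cam('wrist'); st(); P=cloud(w)
def rect(name,P,c,z,tol,x,y,r):
    m=(abs(P[:,:,2]-z)<tol)&(np.hypot(P[:,:,0]-x,P[:,:,1]-y)<r)
    if m.sum()<20: print(name,m.sum()); return
    k=max(cv2.findContours(m.astype(np.uint8),0,1)[0],key=cv2.contourArea); print(name,m.sum(),cv2.minAreaRect((onplane(c,k.reshape(-1,2),z)[:,:2]*1000).astype(np.float32)))
rect('boss',P,w,.067,.003,.4465,-.376,.017); rect('handle',P,w,.091,.004,.5,-.375,.03)
E
```

```text
st 47.15 [ 0.448  -0.3769  0.1024] [0.4 0.5 0.8] 0.0452 0.0
st 47.2 [ 0.448  -0.377   0.1025] [ 0.4  0.2 -0.2] 0.0452 0.0
boss 1443 ((446.8135681152344, -377.318115234375), (23.71790885925293, 24.4080867767334), 88.48217010498047)
handle 1394 ((501.2736511230469, -378.50897216796875), (20.423782348632812, 20.651092529296875), 44.596168518066406)
```

Request:
move_arm(
  plan=[
    [0, 0, 0.2, -0.06, 0, 0.5, 45],
    [0, 0, 0, 0, 0, 0.6, 45],
    [0, 0, 0, 0, 0, 0.6, 45],
    [0, 0, 0, 0, 0, 0.48, 45],
    [0, 0, 0, 0, 0, 0, 45],
    [0, 0, 0, 0, 0, 0, 16],
    [0, 0, 0, 0, 0, 0, 16],
    [0, 0, 0, 0, 0, 0, 16],
    [0, 0, 0, 0, 0, 0, 16],
    [0, 0, 0, 0, 0, 0, 16],
  ],
)

```text
t: 48.2
tool_pos: [0.4458, -0.3768, 0.0465]
orientation: [3.14, -0.032, 0.002]
force: [-0.1, -1.0, 3.6]
opening: 0.0241
gripper_force: 40.0
```

Request:
move_arm(
  plan=[
    [0, 0, 0, 0, 0, 0, 16],
    [0, 0, 0, 0, 0, 0, 16],
    [0, 0, 0, 0, 0, -0.2, 16],
    [0, 0, 0, 0, 0, -0.6, 16],
    [0, 0, 0, 0, 0, -1, 16],
    [0, 0, 0, 0, 0, -1, 16],
    [0, 0, 0, 0, 0, -1, 16],
    [0, 0, 0, 0, 0, -1, 16],
    [0, 0, 0, 0, 0, 0, 16],
    [0, 0, 0, 0, 0, 0, 16],
  ],
)

```text
t: 49.2
tool_pos: [0.4453, -0.3762, 0.1657]
orientation: [3.141, -0.032, 0.001]
force: [0.6, -0.8, -4.6]
opening: 0.0238
gripper_force: 40.0
```

```bash
python3 - <<'E'
from h import *
tp,T=st(); w=cam('wrist'); st(); P=cloud(w)
def rect(name,P,c,z,tol,x,y,r):
    m=(abs(P[:,:,2]-z)<tol)&(np.hypot(P[:,:,0]-x,P[:,:,1]-y)<r)
    if m.sum()<20: print(name,m.sum()); return
    k=max(cv2.findContours(m.astype(np.uint8),0,1)[0],key=cv2.contourArea); print(name,m.sum(),cv2.minAreaRect((onplane(c,k.reshape(-1,2),z)[:,:2]*1000).astype(np.float32)),np.median(P[m][:,2]))
dz=tp[2]-.048
rect('boss',P,w,.067+dz,.004,tp[0],tp[1],.017); rect('handle',P,w,.091+dz,.005,.5,-.377,.03); rect('arm',P,w,.041+dz,.004,.48,-.377,.05)
print(R.from_matrix(T).as_rotvec())
E
```

```text
st 49.2 [ 0.4453 -0.3762  0.1657] [ 0.6 -0.8 -4.6] 0.0238 39.99882996082306
st 49.25 [ 0.4447 -0.3756  0.1643] [ 0.3  0.7 -3.4] 0.0239 39.99890148639679
boss 2499 ((448.4172668457031, -376.1781921386719), (29.33139991760254, 22.150474548339844), 88.852783203125) 0.1853554375008482
handle 3051 ((500.781982421875, -377.9735107421875), (20.613473892211914, 20.612258911132812), 43.018043518066406) 0.20920901007729825
arm 2507 ((469.0931396484375, -377.5615234375), (24.343137741088867, 27.468080520629883), 87.55206298828125) 0.15932625926368307
[ 3.14104823e+00 -3.19979235e-02  6.70750508e-04]
```

Request:
move_arm(
  plan=[
    [0, 0, 0, 0.53, -0.87, 0, 16],
    [0, 0, 0, 0.53, -0.87, 0, 16],
    [0, 0, 0, 0.53, -0.87, 0, 16],
    [0, 0, 0, 0.53, -0.87, 0, 16],
    [0, 0, 0, 0.53, -0.87, 0, 16],
    [0, 0, 0, 0.53, -0.87, 0, 16],
    [0, 0, 0, 0.53, -0.87, 0, 16],
    [0, 0, 0, 0.53, -0.87, 0, 16],
    [0, 0, 0, 0.53, -0.87, 0, 16],
    [0, 0, 0, 0.53, -0.87, 0, 16],
  ],
)

```text
t: 50.25
tool_pos: [0.5812, -0.16, 0.1628]
orientation: [-3.14, 0.032, 0.006]
force: [0.2, 0.1, -4.5]
opening: 0.0237
gripper_force: 40.0
```

Request:
move_arm(
  plan=[
    [0, 0, 0, 0.55, -0.88, 0, 16],
    [0, 0, 0, 0.55, -0.88, 0, 16],
    [0, 0, 0.67, 0, 0, 0, 16],
    [0, 0, 0.67, 0, 0, 0, 16],
    [0, 0, 0.67, 0, 0, 0, 16],
    [0, 0, 0.66, 0, 0, 0, 16],
    [0, 0, 0, 0, 0, 0, 16],
    [0, 0, 0, 0, 0, 0, 16],
    [0, 0, 0, 0, 0, 0, 16],
    [0, 0, 0, 0, 0, 0, 16],
  ],
)

```text
t: 51.25
tool_pos: [0.6104, -0.118, 0.1652]
orientation: [-3.106, 0.468, 0.001]
force: [-0.5, 0.4, -4.7]
opening: 0.0239
gripper_force: 40.0
```

```bash
python3 - <<'E'
from h import *
tp,T=st(); w=cam('wrist'); st(); P=cloud(w); print('yaw',np.degrees(np.arctan2(T[1,0],T[0,0])))
save('w7',w['frame'])
m=(abs(P[:,:,2]-(tp[2]+.044))<.005)&(np.hypot(P[:,:,0]-tp[0],P[:,:,1]-tp[1])<.08); k=max(cv2.findContours(m.astype(np.uint8),0,1)[0],key=cv2.contourArea); r=cv2.minAreaRect((onplane(w,k.reshape(-1,2),tp[2]+.044)[:,:2]*1000).astype(np.float32)); print('handle',r, np.degrees(np.arctan2(r[0][1]-tp[1]*1000,r[0][0]-tp[0]*1000)), np.hypot(r[0][1]-tp[1]*1000,r[0][0]-tp[0]*1000))
E
```

```text
st 51.25 [ 0.6104 -0.118   0.1652] [-0.5  0.4 -4.7] 0.0239 39.99874234199524
st 51.3 [ 0.6105 -0.118   0.1654] [-0.1  0.2 -4.4] 0.0235 39.9988317489624
yaw -17.135871486708886
handle ((663.5913696289062, -135.10963439941406), (20.423503875732422, 20.423480987548828), 27.04953956604004) -17.813364680979777 55.91131902810807
```

View pics/w7.png

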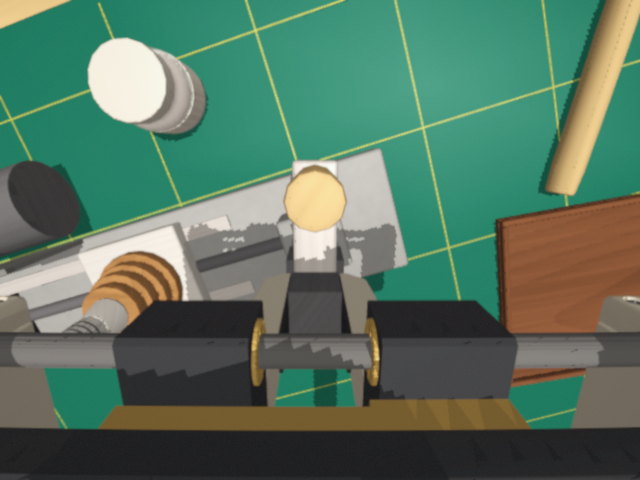

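The crank is held at −17° with the handle at (315,200), and the post is hidden beneath the hub. I'll lower it onto the shaft in stages and watch the force.

Request:
move_arm(
  plan=[
    [0, 0, 0, 0, 0.015, 0.5, 16],
    [0, 0, 0, 0, 0, 0.5, 16],
    [0, 0, 0, 0, 0, 0.2, 16],
    [0, 0, 0, 0, 0, 0.12, 16],
    [0, 0, 0, 0, 0, 0.1, 16],
    [0, 0, 0, 0, 0, 0.1, 16],
    [0, 0, 0, 0, 0, 0.1, 16],
    [0, 0, 0, 0, 0, 0.1, 16],
    [0, 0, 0, 0, 0, 0.1, 16],
    [0, 0, 0, 0, 0, 0, 16],
  ],
)

```text
t: 52.3
tool_pos: [0.6102, -0.1183, 0.1197]
orientation: [-3.106, 0.47, 0.001]
force: [0.0, -0.1, -6.1]
opening: 0.0237
gripper_force: 40.0
```

Request:
move_arm(
  plan=[
    [0, 0, 0, 0, -0.02, 0.1, 16],
    [0, 0, 0, 0, 0, 0.1, 16],
    [0, 0, 0, 0, 0, 0.08, 16],
    [0, 0, 0, 0, 0, 0.04, 16],
    [0, 0, 0, 0, 0, 0, 16],
    [0, 0, 0, 0, 0, 0, 50],
    [0, 0, 0, 0, 0, 0, 50],
    [0, 0, 0, 0, 0, 0, 50],
    [0, 0, 0, 0, 0, 0, 50],
    [0, 0, 0, 0, 0, 0, 50],
  ],
)

```text
t: 53.3
tool_pos: [0.6108, -0.118, 0.1125]
orientation: [3.106, -0.47, 0.001]
force: [-0.4, -0.2, 0.1]
opening: 0.0496
gripper_force: 0.0
```

```bash
python3 - <<'E'
from h import *
tp,T=st(); w=cam('wrist'); c=cam('top'); P=cloud(w); Pt=cloud(c)
m=(abs(P[:,:,2]-.155)<.006)&(np.hypot(P[:,:,0]-tp[0],P[:,:,1]-tp[1])<.08); k=max(cv2.findContours(m.astype(np.uint8),0,1)[0],key=cv2.contourArea); r=cv2.minAreaRect((onplane(w,k.reshape(-1,2),.155)[:,:2]*1000).astype(np.float32)); print('handle',r,'z',np.median(P[m][:,2]))
m=(abs(P[:,:,2]-.131)<.006)&(np.hypot(P[:,:,0]-tp[0],P[:,:,1]-tp[1])<.02); print('bossz',m.sum(),np.median(P[m][:,2]))
st()
E
```

```text
st 53.3 [ 0.6108 -0.118   0.1125] [-0.4 -0.2  0.1] 0.0496 0.0
handle ((663.6381225585938, -134.9023895263672), (20.45818519592285, 20.440513610839844), 28.627565383911133) z 0.15413773154371166
bossz 2412 0.13018257414848433
st 53.4 [ 0.6107 -0.118   0.1123] [ 0.5 -0.2 -0. ] 0.05 0.0
```

The handle top is at 0.154 and the boss top at 0.130, so the hub is home on the post. Next I'll grip the handle.

Request:
move_arm(
  plan=[
    [0, 0, 0, 0, 0, -0.4, 50],
    [0, 0, 0, 0, 0, -1, 50],
    [0, 0, 0, 0, 0, -1, 45],
    [0, 0, 0, 0.6, 0, 0, 45],
    [0, 0, 0, 0.8, 0.01, 0, 45],
    [0, 0, 0, 0.8, 0.01, 0, 45],
    [0, 0, 0, 0, 0, 0, 45],
    [0, 0, 0, 0, 0, 0.6, 45],
    [0, 0, 0, 0, 0, 0.8, 45],
    [0, 0, 0, 0, 0, 0.54, 45],
  ],
  force=12,
)

```text
t: 54.4
tool_pos: [0.6614, -0.1341, 0.1213]
orientation: [-3.106, 0.469, 0.004]
force: [-0.5, 0.9, -0.5]
opening: 0.0449
gripper_force: 0.0
```

Request:
move_arm(
  plan=[
    [0, 0, 0, 0, 0, 0, 16],
    [0, 0, 0, 0, 0, 0, 16],
    [0, 0, 0, 0, 0, 0, 16],
    [0, 0, 0, 0, 0, 0, 16],
    [0, 0, 0, 0, 0, 0, 16],
    [0, 0, 0, 0, 0, 0, 16],
    [0, 0, 0, 0, 0, 0, 16],
    [0, 0, 0, 0, 0, 0, 16],
    [0, 0, 0, 0, 0, 0, 16],
    [0, 0, 0, 0, 0, 0, 16],
  ],
)

```text
t: 55.4
tool_pos: [0.6639, -0.1349, 0.1248]
orientation: [3.106, -0.469, 0.003]
force: [1.3, 0.4, 5.0]
opening: 0.0215
gripper_force: 12.0
```

```bash
python3 - <<'E'
from h import *
tp,T=st(); print(read_state()['wrist_torque'],read_state()['q'])
a=np.array([.6109,-.1182]); d=tp[:2]-a; print(np.hypot(*d),np.degrees(np.arctan2(d[1],d[0])))
# circle steps in tool frame: angle phi (clockwise from tool x as seen from above = toward tool +y)
for i in range(24):
    p0,p1=np.radians(15*i),np.radians(15*(i+1)); print(i,(np.array([np.cos(p1)-np.cos(p0),np.sin(p1)-np.sin(p0)])*55/25).round(3),end=' ')
E
```

```text
st 55.4 [ 0.6639 -0.1349  0.1248] [1.3 0.4 5. ] 0.0215 12.000535726547241
[ 0.04326258 -0.18108873 -0.00275166] [-2.76133910e-01  3.99260314e-01  1.36516987e+00  1.55704716e-05
  1.37496577e+00  1.59467842e+00]
0.05553305719767282 -17.499992970236022
0 [-0.075  0.569] 1 [-0.22   0.531] 2 [-0.35   0.456] 3 [-0.456  0.35 ] 4 [-0.531  0.22 ] 5 [-0.569  0.075] 6 [-0.569 -0.075] 7 [-0.531 -0.22 ] 8 [-0.456 -0.35 ] 9 [-0.35  -0.456] 10 [-0.22  -0.531] 11 [-0.075 -0.569] 12 [ 0.075 -0.569] 13 [ 0.22  -0.531] 14 [ 0.35  -0.456] 15 [ 0.456 -0.35 ] 16 [ 0.531 -0.22 ] 17 [ 0.569 -0.075] 18 [0.569 0.075] 19 [0.531 0.22 ] 20 [0.456 0.35 ] 21 [0.35  0.456] 22 [0.22  0.531] 23 [0.075 0.569]
```

Request:
move_arm(
  plan=[
    [0, 0, 0, -0.075, 0.569, 0, 16],
    [0, 0, 0, -0.22, 0.531, 0, 16],
    [0, 0, 0, -0.35, 0.456, 0, 16],
    [0, 0, 0, -0.456, 0.35, 0, 16],
    [0, 0, 0, -0.531, 0.22, 0, 16],
    [0, 0, 0, -0.569, 0.075, 0, 16],
    [0, 0, 0, 0, 0, 0, 16],
    [0, 0, 0, 0, 0, 0, 16],
    [0, 0, 0, 0, 0, 0, 16],
    [0, 0, 0, 0, 0, 0, 16],
  ],
)

```text
t: 56.4
tool_pos: [0.5943, -0.1709, 0.1245]
orientation: [-3.106, 0.47, -0.0]
force: [-2.5, 1.3, 7.8]
opening: 0.022
gripper_force: 12.0
```

```bash
cat >> h.py <<'E'
def wind(a=(.6109,-.1182)):
    tp,T=st(); d=tp[:2]-np.array(a); print('r',np.hypot(*d).round(4),'ang',np.degrees(np.arctan2(d[1],d[0])).round(1),'tq',read_state()['wrist_torque'].round(2))
    c=cam('top'); P=cloud(c); m=(np.hypot(P[:,:,0]-tp[0],P[:,:,1]-tp[1])<.12)&(abs(P[:,:,2]-.131)<.004)
    s=(abs(P[:,:,2]-.146)<.005)&(abs(P[:,:,0]-.611)<.03)&(P[:,:,1]>.02)&(P[:,:,1]<.16); Q=P[s]; print('cap',s.sum(),np.median(Q,0).round(4) if s.sum() else '')
    v=(abs(P[:,:,2]-.05)<.003)&(abs(P[:,:,0]-.612)<.046); Q=P[v]; print('slide y',np.percentile(Q[:,1],[1,50,99]).round(4) if len(Q) else '')
    w=cam('wrist'); P=cloud(w); m=(abs(P[:,:,2]-.131)<.006)&(np.hypot(P[:,:,0]-a[0],P[:,:,1]-a[1])<.025); print('bossz',m.sum(),np.median(P[m][:,2]) if m.sum() else '')
E
python3 -c "
from h import *
wind()"
```

```text
st 56.4 [ 0.5943 -0.1709  0.1245] [-2.5  1.3  7.8] 0.022 12.011749595403671
r 0.0553 ang -107.5 tq [ 0.55  0.28 -0.03]
cap 102 [0.6112 0.0448 0.1468]
slide y [-0.0151  0.0552  0.2121]
bossz 1228 0.13011827482320104
```

The slide is moving, with the cap at y = 0.0448, and the crank is still home. I'll continue winding.

Request:
move_arm(
  plan=[
    [0, 0, 0, -0.569, -0.075, 0, 16],
    [0, 0, 0, -0.531, -0.22, 0, 16],
    [0, 0, 0, -0.456, -0.35, 0, 16],
    [0, 0, 0, -0.35, -0.456, 0, 16],
    [0, 0, 0, -0.22, -0.531, 0, 16],
    [0, 0, 0, -0.075, -0.569, 0, 16],
    [0, 0, 0, 0.075, -0.569, 0, 16],
    [0, 0, 0, 0.22, -0.531, 0, 16],
    [0, 0, 0, 0.35, -0.456, 0, 16],
    [0, 0, 0, 0.456, -0.35, 0, 16],
  ],
)

```text
t: 57.5
tool_pos: [0.598, -0.0641, 0.1242]
orientation: [3.106, -0.469, -0.003]
force: [-4.6, -3.8, 8.5]
opening: 0.0216
gripper_force: 12.0
```

Request:
move_arm(
  plan=[
    [0, 0, 0, 0.531, -0.22, 0, 16],
    [0, 0, 0, 0.569, -0.075, 0, 16],
    [0, 0, 0, 0.569, 0.075, 0, 16],
    [0, 0, 0, 0.531, 0.22, 0, 16],
    [0, 0, 0, 0.456, 0.35, 0, 16],
    [0, 0, 0, 0.35, 0.456, 0, 16],
    [0, 0, 0, 0.22, 0.531, 0, 16],
    [0, 0, 0, 0.075, 0.569, 0, 16],
    [0, 0, 0, -0.075, 0.569, 0, 16],
    [0, 0, 0, -0.22, 0.531, 0, 16],
  ],
)

```text
t: 58.5
tool_pos: [0.6495, -0.1588, 0.1244]
orientation: [-3.106, 0.469, -0.005]
force: [4.0, 0.6, 2.8]
opening: 0.022
gripper_force: 12.0
```

```bash
python3 -c "
from h import *
wind()"
```

```text
st 58.5 [ 0.6495 -0.1588  0.1244] [4.  0.6 2.8] 0.022 12.002584487199783
r 0.056 ang -46.5 tq [ 0.27 -0.78 -0.04]
cap 99 [0.6111 0.0674 0.1466]
slide y [0.0226 0.0759 0.2122]
bossz 118 0.12977979633700468
```

Request:
move_arm(
  plan=[
    [0, 0, 0, -0.35, 0.456, 0, 16],
    [0, 0, 0, -0.456, 0.35, 0, 16],
    [0, 0, 0, -0.531, 0.22, 0, 16],
    [0, 0, 0, -0.569, 0.075, 0, 16],
    [0, 0, 0, -0.569, -0.075, 0, 16],
    [0, 0, 0, -0.531, -0.22, 0, 16],
    [0, 0, 0, -0.456, -0.35, 0, 16],
    [0, 0, 0, -0.35, -0.456, 0, 16],
    [0, 0, 0, -0.22, -0.531, 0, 16],
    [0, 0, 0, -0.075, -0.569, 0, 16],
  ],
)

```text
t: 59.6
tool_pos: [0.558, -0.1019, 0.1239]
orientation: [3.105, -0.47, 0.001]
force: [6.1, -6.9, -1.1]
opening: 0.0217
gripper_force: 12.0
```

Request:
move_arm(
  plan=[
    [0, 0, 0, 0.075, -0.569, 0, 16],
    [0, 0, 0, 0.22, -0.531, 0, 16],
    [0, 0, 0, 0.35, -0.456, 0, 16],
    [0, 0, 0, 0.456, -0.35, 0, 16],
    [0, 0, 0, 0.531, -0.22, 0, 16],
    [0, 0, 0, 0.569, -0.075, 0, 16],
    [0, 0, 0, 0.569, 0.075, 0, 16],
    [0, 0, 0, 0.531, 0.22, 0, 16],
    [0, 0, 0, 0.456, 0.35, 0, 16],
    [0, 0, 0, 0.35, 0.456, 0, 16],
  ],
)

```text
t: 60.6
tool_pos: [0.6654, -0.1035, 0.1239]
orientation: [-3.104, 0.466, -0.0]
force: [1.8, 4.0, 4.3]
opening: 0.022
gripper_force: 12.0
```

Request:
move_arm(
  plan=[
    [0, 0, 0, 0.22, 0.531, 0, 16],
    [0, 0, 0, 0.075, 0.569, 0, 16],
    [0, 0, 0, -0.075, 0.569, 0, 16],
    [0, 0, 0, -0.22, 0.531, 0, 16],
    [0, 0, 0, -0.35, 0.456, 0, 16],
    [0, 0, 0, -0.456, 0.35, 0, 16],
    [0, 0, 0, -0.531, 0.22, 0, 16],
    [0, 0, 0, -0.569, 0.075, 0, 16],
    [0, 0, 0, -0.569, -0.075, 0, 16],
    [0, 0, 0, -0.531, -0.22, 0, 16],
  ],
)

```text
t: 61.6
tool_pos: [0.5704, -0.1553, 0.1238]
orientation: [-3.106, 0.47, -0.002]
force: [6.4, 1.0, -1.1]
opening: 0.0218
gripper_force: 12.0
```

```bash
python3 -c "
from h import *
wind()"
```

```text
st 61.6 [ 0.5704 -0.1553  0.1238] [ 6.4  1.  -1.1] 0.0218 11.999362260103226
r 0.0549 ang -137.5 tq [ 0.25 -1.35 -0.04]
cap 104 [0.6114 0.1028 0.1465]
slide y [0.0574 0.1136 0.2122]
bossz 2697 0.13036564182889074
```

Request:
move_arm(
  plan=[
    [0, 0, 0, -0.456, -0.35, 0, 16],
    [0, 0, 0, -0.35, -0.456, 0, 16],
    [0, 0, 0, -0.22, -0.531, 0, 16],
    [0, 0, 0, -0.075, -0.569, 0, 16],
    [0, 0, 0, 0.075, -0.569, 0, 16],
    [0, 0, 0, 0.22, -0.531, 0, 16],
    [0, 0, 0, 0.35, -0.456, 0, 16],
    [0, 0, 0, 0.456, -0.35, 0, 16],
    [0, 0, 0, 0.531, -0.22, 0, 16],
    [0, 0, 0, 0.569, -0.075, 0, 16],
  ],
)

```text
t: 62.7
tool_pos: [0.6262, -0.0644, 0.1234]
orientation: [3.106, -0.468, -0.006]
force: [-6.2, -2.7, 6.3]
opening: 0.0218
gripper_force: 12.0
```

```bash
python3 -c "
from h import *
wind()
for i in range(36):
    if i%6 in range(6): p0,p1=np.radians(270+5*i),np.radians(275+5*i); print(i,(np.array([np.cos(p1)-np.cos(p0),np.sin(p1)-np.sin(p0)])*2.2).round(3),end=' ')
"
```

```text
st 62.7 [ 0.6262 -0.0644  0.1234] [-6.2 -2.7  6.3] 0.0218 12.03486755490303
r 0.0559 ang 74.2 tq [-0.69  1.13  0.  ]
cap 103 [0.6116 0.1141 0.1472]
slide y [-0.0934  0.1238  0.2121]
bossz 1176 0.13003358825535483
0 [0.192 0.008] 1 [0.19  0.025] 2 [0.187 0.042] 3 [0.183 0.058] 4 [0.177 0.073] 5 [0.17  0.089] 6 [0.162 0.103] 7 [0.152 0.117] 8 [0.142 0.13 ] 9 [0.13  0.142] 10 [0.117 0.152] 11 [0.103 0.162] 12 [0.089 0.17 ] 13 [0.073 0.177] 14 [0.058 0.183] 15 [0.042 0.187] 16 [0.025 0.19 ] 17 [0.008 0.192] 18 [-0.008  0.192] 19 [-0.025  0.19 ] 20 [-0.042  0.187] 21 [-0.058  0.183] 22 [-0.073  0.177] 23 [-0.089  0.17 ] 24 [-0.103  0.162] 25 [-0.117  0.152] 26 [-0.13   0.142] 27 [-0.142  0.13 ] 28 [-0.152  0.117] 29 [-0.162  0.103] 30 [-0.17   0.089] 31 [-0.177  0.073] 32 [-0.183  0.058] 33 [-0.187  0.042] 34 [-0.19   0.025] 35 [-0.192  0.008]
```

Request:
move_arm(
  plan=[
    [0, 0, 0, 0.569, 0.075, 0, 16],
    [0, 0, 0, 0.531, 0.22, 0, 16],
    [0, 0, 0, 0.456, 0.35, 0, 16],
    [0, 0, 0, 0.35, 0.456, 0, 16],
    [0, 0, 0, 0.089, 0.17, 0, 16],
    [0, 0, 0, 0.073, 0.177, 0, 16],
    [0, 0, 0, 0.058, 0.183, 0, 16],
    [0, 0, 0, 0.042, 0.187, 0, 16],
    [0, 0, 0, 0, 0, 0, 16],
    [0, 0, 0, 0, 0, 0, 16],
  ],
)

```text
t: 63.8
tool_pos: [0.6663, -0.1242, 0.124]
orientation: [-3.106, 0.469, -0.003]
force: [6.4, -0.0, 2.2]
opening: 0.0218
gripper_force: 12.0
```

```bash
python3 -c "
from h import *
wind()
"
```

```text
st 63.8 [ 0.6663 -0.1242  0.124 ] [ 6.4 -0.   2.2] 0.0218 12.000147700309753
r 0.0557 ang -6.2 tq [ 0.01 -1.23 -0.01]
cap 103 [0.6119 0.12   0.1467]
slide y [0.075  0.1268 0.2121]
bossz 1342 0.13012379512518985
```

Request:
move_arm(
  plan=[
    [0, 0, 0, 0.025, 0.19, 0, 16],
    [0, 0, 0, 0.008, 0.192, 0, 16],
    [0, 0, 0, -0.008, 0.192, 0, 16],
    [0, 0, 0, -0.025, 0.19, 0, 16],
    [0, 0, 0, 0, 0, 0, 16],
    [0, 0, 0, 0, 0, 0, 16],
    [0, 0, 0, 0, 0, 0, 16],
    [0, 0, 0, 0, 0, 0, 16],
    [0, 0, 0, 0, 0, 0, 16],
    [0, 0, 0, 0, 0, 0, 16],
  ],
)

```text
t: 64.9
tool_pos: [0.6606, -0.143, 0.124]
orientation: [3.106, -0.469, 0.003]
force: [6.2, -2.6, 2.1]
opening: 0.0215
gripper_force: 12.0
```

```bash
python3 -c "
from h import *
wind()
"
```

```text
st 64.9 [ 0.6606 -0.143   0.124 ] [ 6.2 -2.6  2.1] 0.0215 12.000193744897842
r 0.0556 ang -26.5 tq [-0.39 -1.16  0.01]
cap 106 [0.6116 0.1218 0.1469]
slide y [0.0768 0.1301 0.212 ]
bossz 1419 0.13015363785262196
```

Request:
move_arm(
  plan=[
    [0, 0, 0, -0.042, 0.187, 0, 16],
    [0, 0, 0, -0.058, 0.183, 0, 16],
    [0, 0, 0, -0.073, 0.177, 0, 16],
    [0, 0, 0, -0.089, 0.17, 0, 16],
    [0, 0, 0, -0.103, 0.162, 0, 16],
    [0, 0, 0, -0.117, 0.152, 0, 16],
    [0, 0, 0, -0.13, 0.142, 0, 16],
    [0, 0, 0, -0.142, 0.13, 0, 16],
    [0, 0, 0, 0, 0, 0, 16],
    [0, 0, 0, 0, 0, 0, 16],
  ],
)

```text
t: 66.0
tool_pos: [0.6321, -0.1692, 0.1238]
orientation: [3.105, -0.47, 0.001]
force: [2.3, -4.6, 3.2]
opening: 0.022
gripper_force: 12.0
```

```bash
python3 -c "
from h import *
wind()
"
```

```text
st 66.0 [ 0.6321 -0.1692  0.1238] [ 2.3 -4.6  3.2] 0.022 12.000717669725418
r 0.0552 ang -67.4 tq [-0.74 -0.46 -0.02]
cap 100 [0.6117 0.1254 0.1468]
slide y [0.08   0.1345 0.2121]
bossz 0
```

Request:
move_arm(
  plan=[
    [0, 0, 0, -0.152, 0.117, 0, 16],
    [0, 0, 0, -0.162, 0.103, 0, 16],
    [0, 0, 0, -0.17, 0.089, 0, 16],
    [0, 0, 0, -0.177, 0.073, 0, 16],
    [0, 0, 0, 0, 0, 0, 16],
    [0, 0, 0, 0, 0, 0, 16],
    [0, 0, 0, 0, 0, 0, 16],
    [0, 0, 0, 0, 0, 0, 16],
    [0, 0, 0, 0, 0, 0, 16],
    [0, 0, 0, 0, 0, 0, 16],
  ],
)

```text
t: 67.1
tool_pos: [0.613, -0.1732, 0.1236]
orientation: [3.106, -0.47, -0.001]
force: [0.4, -2.6, 5.9]
opening: 0.0216
gripper_force: 12.0
```

```bash
python3 -c "
from h import *
wind()
"
```

```text
st 67.1 [ 0.613  -0.1732  0.1236] [ 0.4 -2.6  5.9] 0.0216 12.000604122877121
r 0.0551 ang -87.8 tq [-0.46  0.06  0.01]
cap 102 [0.6119 0.1271 0.1469]
slide y [0.0812 0.1357 0.2123]
bossz 0
```

Request:
move_arm(
  plan=[
    [0, 0, 0, -0.183, 0.058, 0, 16],
    [0, 0, 0, -0.187, 0.042, 0, 16],
    [0, 0, 0, 0, 0, 0, 16],
    [0, 0, 0, -0.095, 0.015, 0, 16],
    [0, 0, 0, 0, 0, 0, 16],
    [0, 0, 0, 0, 0, 0, 16],
    [0, 0, 0, 0, 0, 0, 16],
    [0, 0, 0, 0, 0, 0, 16],
    [0, 0, 0, 0, 0, 0, 16],
    [0, 0, 0, 0, 0, 0, 16],
  ],
)

```text
t: 68.2
tool_pos: [0.6028, -0.1723, 0.1241]
orientation: [-3.106, 0.469, -0.006]
force: [9.1, -2.2, 1.5]
opening: 0.0217
gripper_force: 12.0
```

```bash
python3 -c "
from h import *
wind()
"
```

```text
st 68.2 [ 0.6028 -0.1723  0.1241] [ 9.1 -2.2  1.5] 0.0217 12.000089138746262
r 0.0547 ang -98.5 tq [-0.25 -1.69  0.01]
cap 99 [0.6115 0.1274 0.1468]
slide y [0.0273 0.136  0.2122]
bossz 277 0.12861324184979422
```

Request:
move_arm(
  plan=[
    [0, 0, 0, -0.1, 0.01, 0, 16],
    [0, 0, 0, 0, 0, 0, 16],
    [0, 0, 0, 0, 0, 0, 16],
    [0, 0, 0, 0, 0, 0, 16],
    [0, 0, 0, 0, 0, 0, 16],
    [0, 0, 0, 0, 0, 0, 16],
    [0, 0, 0, 0, 0, 0, 16],
    [0, 0, 0, 0, 0, 0, 16],
    [0, 0, 0, 0, 0, 0, 16],
    [0, 0, 0, 0, 0, 0, 16],
  ],
)

```text
t: 69.3
tool_pos: [0.6008, -0.1718, 0.1243]
orientation: [-3.106, 0.469, -0.007]
force: [10.8, -1.6, 0.3]
opening: 0.0219
gripper_force: 12.0
```

```bash
python3 -c "
from h import *
wind()
"
```

```text
st 69.3 [ 0.6008 -0.1718  0.1243] [10.8 -1.6  0.3] 0.0219 11.999883949756622
r 0.0546 ang -100.7 tq [-0.31 -2.    0.01]
cap 106 [0.6121 0.1271 0.1468]
slide y [0.0815 0.1319 0.2122]
bossz 425 0.12984311986664435
```

At stop: the cap has been stationary at y≈0.127 (88.7 mm of travel) over the last two pushes, and the tangential force rose to 10.8 N. I'll back off slightly, release the handle with a small opening, rise and measure the boss.

Request:
move_arm(
  plan=[
    [0, 0, 0, 0.15, 0, 0, 16],
    [0, 0, 0, 0, 0, 0, 16],
    [0, 0, 0, 0, 0, 0, 32],
    [0, 0, 0, 0, 0, 0, 32],
    [0, 0, 0, 0, 0, 0, 32],
    [0, 0, 0, 0, 0, -0.4, 32],
    [0, 0, 0, 0, 0, -1, 32],
    [0, 0, 0, 0, 0, -1, 34],
    [0, 0, -0.5, 0, 0, 0, 36],
    [0, 0, -0.5, 0, 0, 0, 38],
  ],
)

```text
t: 70.4
tool_pos: [0.6031, -0.1736, 0.186]
orientation: [3.126, -0.303, 0.004]
force: [-0.0, 0.7, -0.1]
opening: 0.0378
gripper_force: 0.0
```

Request:
move_arm(
  plan=[
    [0, 0, 0, -0.4, -0.6, 0, 38],
    [0, 0, 0, -0.4, -0.6, 0, 38],
    [0, 0, 0, -0.4, 0, 0, 38],
    [0, 0, 0, 0, 0, 0, 38],
    [0, 0, 0, 0, 0, 0, 38],
    [0, 0, 0, 0, 0, 0, 38],
    [0, 0, 0, 0, 0, 0, 38],
    [0, 0, 0, 0, 0, 0, 38],
    [0, 0, 0, 0, 0, 0, 38],
    [0, 0, 0, 0, 0, 0, 38],
  ],
)

```text
t: 71.4
tool_pos: [0.5788, -0.1381, 0.1836]
orientation: [3.127, -0.306, -0.0]
force: [0.9, -0.1, 0.1]
opening: 0.0381
gripper_force: 0.0
```

```bash
python3 - <<'E'
from h import *
tp,T=st(); w=cam('wrist'); save('w8',w['frame']); print('yaw',np.degrees(np.arctan2(T[1,0],T[0,0]))); P=cloud(w)
def rect(name,P,c,z,tol,x,y,r):
    m=(abs(P[:,:,2]-z)<tol)&(np.hypot(P[:,:,0]-x,P[:,:,1]-y)<r)
    if m.sum()<20: print(name,m.sum()); return
    k=max(cv2.findContours(m.astype(np.uint8),0,1)[0],key=cv2.contourArea); print(name,m.sum(),cv2.minAreaRect((onplane(c,k.reshape(-1,2),z)[:,:2]*1000).astype(np.float32)),np.median(P[m][:,2]))
rect('boss',P,w,.131,.004,.611,-.118,.03); rect('handle',P,w,.155,.004,.602,-.172,.03)
E
```

```text
st 71.4 [ 0.5788 -0.1381  0.1836] [ 0.9 -0.1  0.1] 0.0381 0.0
yaw -11.191706239041194
boss 1396 ((610.9050903320312, -118.83731842041016), (24.139204025268555, 24.24834442138672), 85.90577697753906) 0.13051256952614895
handle 1082 ((606.7897338867188, -172.8336181640625), (20.809749603271484, 20.805112838745117), 38.851741790771484) 0.15436009392910868
```

View pics/w8.png

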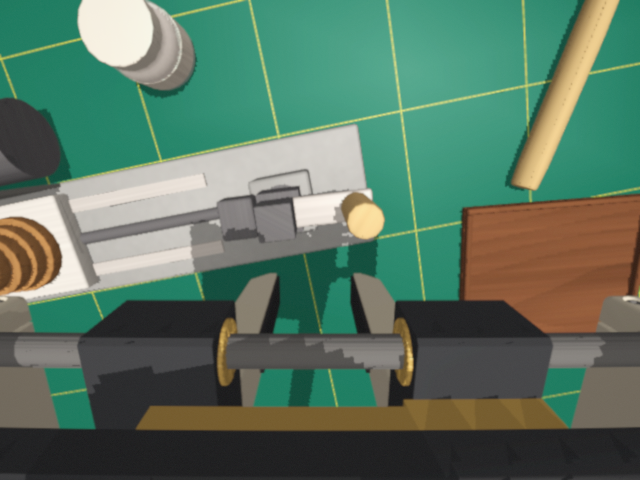

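The crank is home on the post, with the boss at (275,218) and the handle at (362,218). Its yaw is −94.3°, so tool yaw −4.2° grips the boss flats. The fingers will stay above the arm, at TCP 0.119.

Request:
move_arm(
  plan=[
    [0, 0, -0.6, 0, 0, 0, 38],
    [0, 0, -0.57, 0, 0, 0, 38],
    [0, 0, 0, 0.6, -0.43, 0, 38],
    [0, 0, 0, 0.61, -0.44, 0, 38],
    [0, 0, 0, 0, 0, 0.5, 38],
    [0, 0, 0, 0, 0, 0.6, 38],
    [0, 0, 0, 0, 0, 0.2, 38],
    [0, 0, 0, 0, 0, 0, 38],
    [0, 0, 0, 0, 0, 0, 38],
    [0, 0, 0, 0, 0, 0, 38],
  ],
  force=40,
)

```text
t: 72.45
tool_pos: [0.6106, -0.1189, 0.1518]
orientation: [3.139, -0.115, 0.001]
force: [0.8, -0.3, -0.5]
opening: 0.038
gripper_force: 0.0
```

```bash
python3 - <<'E'
from h import *
tp,T=st(); w=cam('wrist'); print('yaw',np.degrees(np.arctan2(T[1,0],T[0,0]))); P=cloud(w)
def rect(name,P,c,z,tol,x,y,r):
    m=(abs(P[:,:,2]-z)<tol)&(np.hypot(P[:,:,0]-x,P[:,:,1]-y)<r)
    if m.sum()<20: print(name,m.sum()); return
    k=max(cv2.findContours(m.astype(np.uint8),0,1)[0],key=cv2.contourArea); print(name,m.sum(),cv2.minAreaRect((onplane(c,k.reshape(-1,2),z)[:,:2]*1000).astype(np.float32)),np.median(P[m][:,2]))
rect('boss',P,w,.131,.003,.611,-.118,.018); rect('handle',P,w,.155,.004,.602,-.172,.03)
E
```

```text
st 72.45 [ 0.6106 -0.1189  0.1518] [ 0.8 -0.3 -0.5] 0.038 0.0
yaw -4.191868908755183
boss 1695 ((611.3775024414062, -118.58522033691406), (23.807571411132812, 24.232080459594727), 85.8345718383789) 0.1304676431824665
handle 772 ((613.0676879882812, -172.57240295410156), (21.043609619140625, 10.619729995727539), 85.70211791992188) 0.15418878827722998
```

Request:
move_arm(
  plan=[
    [0, 0, 0, 0, 0, 0.4, 38],
    [0, 0, 0, 0, 0, 0.5, 38],
    [0, 0, 0, 0, 0, 0.4, 38],
    [0, 0, 0, 0, 0, 0, 38],
    [0, 0, 0, 0, 0, 0, 16],
    [0, 0, 0, 0, 0, 0, 16],
    [0, 0, 0, 0, 0, 0, 16],
    [0, 0, 0, 0, 0, 0, 16],
    [0, 0, 0, 0, 0, 0, 16],
    [0, 0, 0, 0, 0, 0, 16],
  ],
)

```text
t: 73.5
tool_pos: [0.6101, -0.1182, 0.1181]
orientation: [-3.139, 0.114, 0.001]
force: [0.6, 1.5, -4.2]
opening: 0.0237
gripper_force: 40.0
```

Request:
move_arm(
  plan=[
    [0, 0, 0, 0, 0, -0.2, 16],
    [0, 0, 0, 0, 0, -0.3, 16],
    [0, 0, 0, 0, 0, -0.3, 16],
    [0, 0, 0, 0, 0, -0.3, 16],
    [0, 0, 0, 0, 0, -0.3, 16],
    [0, 0, 0, 0, 0, -0.5, 16],
    [0, 0, 0, 0, 0, -0.5, 16],
    [0, 0, 0, 0, 0, 0, 16],
    [0, 0, 0, 0, 0, 0, 16],
    [0, 0, 0, 0, 0, 0, 16],
  ],
)

```text
t: 74.5
tool_pos: [0.6101, -0.1184, 0.1781]
orientation: [-3.139, 0.114, 0.001]
force: [0.0, 0.7, -4.9]
opening: 0.0239
gripper_force: 40.0
```

```bash
python3 - <<'E'
from h import *
tp,T=st(); w=cam('wrist'); P=cloud(w)
m=(P[:,:,2]>.15)&(np.hypot(P[:,:,0]-tp[0],P[:,:,1]-(tp[1]-.054))<.02); print('handle top',m.sum(),np.percentile(P[m][:,2],[50,90]))
c=cam('top'); Pt=cloud(c)
# tray outline: dark brown
hsv=cv2.cvtColor(c['frame'],cv2.COLOR_RGB2HSV); t0=np.load('pics/top0.npy',allow_pickle=True).item(); h0=cv2.cvtColor(t0['frame'],cv2.COLOR_RGB2HSV)
m=cv2.inRange(h0,(2,100,20),(16,255,170)); m[:, :420]=0; m[:225]=0; m[345:]=0
k=max(cv2.findContours(cv2.morphologyEx(m,cv2.MORPH_CLOSE,np.ones((9,9))),0,1)[0],key=cv2.contourArea); print('tray',cv2.minAreaRect((onplane(t0,k.reshape(-1,2),.014)[:,:2]*1000).astype(np.float32)),cv2.boundingRect(k))
s=(abs(Pt[:,:,2]-.146)<.005)&(abs(Pt[:,:,0]-.611)<.03)&(Pt[:,:,1]>.02)&(Pt[:,:,1]<.16); print('cap',np.median(Pt[s],0))
E
```

```text
st 74.5 [ 0.6101 -0.1184  0.1781] [ 0.   0.7 -4.9] 0.0239 39.99394476413727
handle top 4490 [0.19959094 0.29047609]
tray ((459.72503662109375, -372.479736328125), (189.03091430664062, 187.5511474609375), 83.46588897705078) (433, 239, 91, 97)
cap [0.61182589 0.12716565 0.14705598]
```

Request:
move_arm(
  plan=[
    [0, 0, 0, -0.476, 0.96, 0, 16],
    [0, 0, 0, -0.476, 0.96, 0, 16],
    [0, 0, 0, -0.476, 0.96, 0, 16],
    [0, 0, 0, -0.476, 0.96, 0, 16],
    [0, 0, 0, -0.476, 0.96, 0, 16],
    [0, 0, 0, -0.476, 0.96, 0, 16],
    [0, 0, 0, -0.476, 0.96, 0, 16],
    [0, 0, 0, -0.476, 0.96, 0, 16],
    [0, 0, 0, -0.476, 0.96, 0, 16],
    [0, 0, 0, -0.476, 0.96, 0, 16],
  ],
)

```text
t: 75.6
tool_pos: [0.4734, -0.3498, 0.178]
orientation: [-3.139, 0.114, 0.001]
force: [0.7, 0.4, -4.8]
opening: 0.0233
gripper_force: 40.0
```

Request:
move_arm(
  plan=[
    [0, 0, 0, -0.476, 0.96, 0, 16],
    [0, 0, 0, 0, 0, 0, 16],
    [0, 0, 0, 0, 0, 0.5, 16],
    [0, 0, 0, 0, 0, 0.9, 16],
    [0, 0, 0, 0, 0, 0.9, 16],
    [0, 0, 0, 0, 0, 0.9, 16],
    [0, 0, 0, 0, 0, 0.7, 16],
    [0, 0, 0, 0, 0, 0.5, 16],
    [0, 0, 0, 0, 0, 0.2, 16],
    [0, 0, 0, 0, 0, 0, 16],
  ],
)

```text
t: 76.6
tool_pos: [0.4606, -0.3714, 0.0626]
orientation: [-3.138, 0.113, 0.002]
force: [-0.8, 0.2, -4.3]
opening: 0.0236
gripper_force: 40.0
```

Request:
move_arm(
  plan=[
    [0, 0, 0, 0, 0, 0.1, 16],
    [0, 0, 0, 0, 0, 0.1, 16],
    [0, 0, 0, 0, 0, 0.08, 16],
    [0, 0, 0, 0, 0, 0.04, 16],
    [0, 0, 0, 0, 0, 0, 16],
    [0, 0, 0, 0, 0, 0, 16],
    [0, 0, 0, 0, 0, 0, 16],
    [0, 0, 0, 0, 0, 0, 16],
    [0, 0, 0, 0, 0, 0, 16],
    [0, 0, 0, 0, 0, 0, 16],
  ],
)

```text
t: 77.6
tool_pos: [0.4607, -0.3723, 0.0556]
orientation: [-3.139, 0.114, -0.0]
force: [0.4, -0.1, -5.4]
opening: 0.0237
gripper_force: 40.0
```

Request:
move_arm(
  plan=[
    [0, 0, 0, 0, 0, 0.03, 16],
    [0, 0, 0, 0, 0, 0.03, 16],
    [0, 0, 0, 0, 0, 0, 16],
    [0, 0, 0, 0, 0, 0, 16],
    [0, 0, 0, 0, 0, 0, 34],
    [0, 0, 0, 0, 0, 0, 36],
    [0, 0, 0, 0, 0, 0, 36],
    [0, 0, 0, 0, 0, 0, 36],
    [0, 0, 0, 0, 0, -0.3, 36],
    [0, 0, 0, 0, 0, -0.6, 36],
  ],
)

```text
t: 78.6
tool_pos: [0.4599, -0.3715, 0.0762]
orientation: [-3.138, 0.114, 0.003]
force: [0.0, -0.3, -0.4]
opening: 0.036
gripper_force: 0.0
```

Request:
move_arm(
  plan=[
    [0, 0, 0, 0, 0, -1, 36],
    [0, 0, 0, 0, 0, -1, 36],
    [0, 0, 0, 0, 0, -1, 36],
    [0, 0, 0, 0, 0, -1, 36],
    [0, 0, 0, -1, 0, 0, 36],
    [0, 0, 0, -1, 0, 0, 36],
    [0, 0, 0, -0.5, 0, 0, 36],
    [0, 0, 0, 0, 0, 0, 36],
    [0, 0, 0, 0, 0, 0, 36],
    [0, 0, 0, 0, 0, 0, 36],
  ],
)

```text
t: 79.6
tool_pos: [0.3991, -0.3678, 0.1769]
orientation: [3.139, -0.114, 0.001]
force: [-0.3, -0.4, -0.5]
opening: 0.0361
gripper_force: 0.0
```

```bash
python3 - <<'E'
from h import *
st(); c=cam('top'); P=cloud(c); w=cam('wrist'); Pw=cloud(w); save('top_end',c['frame'],1.25)
for n,q in(('t',P),('w',Pw)):
    for nm,z,x,y,r in(('boss',.067,.46,-.372,.02),('handle',.091,.457,-.427,.02)):
        m=(abs(q[:,:,2]-z)<.006)&(np.hypot(q[:,:,0]-x,q[:,:,1]-y)<r); print(n,nm,m.sum(),np.median(q[m],0).round(4) if m.sum() else '')
for z in(.062,.075,.088,.101,.146):
    m=(abs(P[:,:,2]-z)<.003)&(np.hypot(P[:,:,0]-.612,P[:,:,1]-.127)<.04)&((c['frame'][:,:,0]>c['frame'][:,:,2].astype(int)+40)|(z>.14)); Q=P[m]; print(z,m.sum(),(Q.max(0)-Q.min(0))[:2].round(3),((Q.max(0)+Q.min(0))/2)[:2].round(4))
E
```

```text
st 79.6 [ 0.3991 -0.3678  0.1769] [-0.3 -0.4 -0.5] 0.0361 0.0
t boss 146 [ 0.4618 -0.3702  0.068 ]
t handle 92 [ 0.4586 -0.4252  0.0916]
w boss 970 [ 0.4623 -0.3728  0.0663]
w handle 740 [ 0.4583 -0.4269  0.09  ]
0.062 147 [0.067 0.066] [0.6125 0.1273]
0.075 121 [0.059 0.059] [0.6121 0.1266]
0.088 116 [0.051 0.05 ] [0.6107 0.1245]
0.101 178 [0.042 0.042] [0.6122 0.1272]
0.146 88 [0.02  0.019] [0.612  0.1273]
```

View pics/top_end.png

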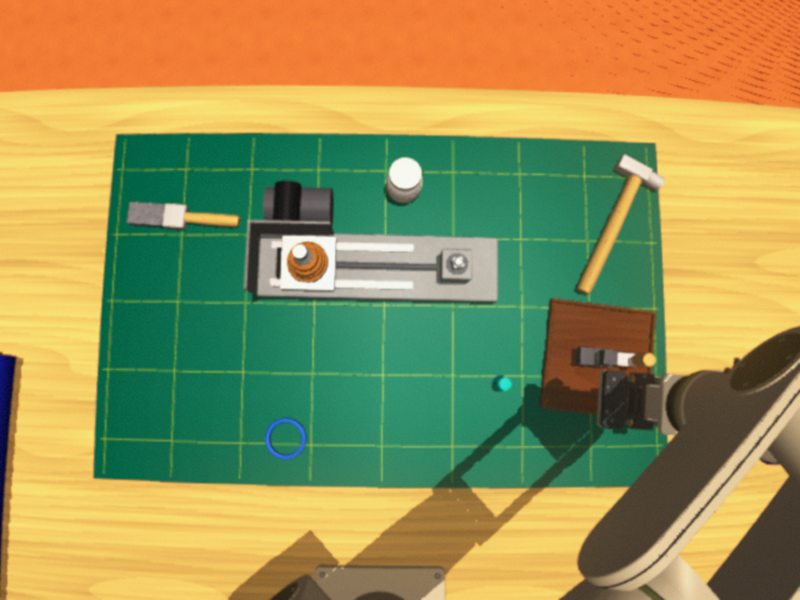

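The final view shows the stack and cap at (305,260), the crank standing in the tray at (605,357), and the jar, brush and hammer unmoved. Before handing in, I'll measure the shaft's flats to confirm the stop.

Request:
move_arm(
  plan=[
    [0, 0, 0, 0.53, -0.91, 0, 36],
    [0, 0, 0, 0.53, -0.91, 0, 36],
    [0, 0, 0, 0.53, -0.91, 0, 36],
    [0, 0, 0, 0.53, -0.91, 0, 36],
    [0, 0, 0, 0.53, -0.91, 0, 36],
    [0, 0, 0, 0.53, -0.91, 0, 36],
    [0, 0, 0, 0.53, -0.91, 0, 36],
    [0, 0, 0, 0.53, -0.91, 0, 36],
    [0, 0, 0, 0.53, -0.91, 0, 36],
    [0, 0, 0, 0.53, -0.91, 0, 36],
  ],
)

```text
t: 80.7
tool_pos: [0.548, -0.1491, 0.1764]
orientation: [-3.139, 0.113, 0.001]
force: [0.6, 0.2, 0.8]
opening: 0.0358
gripper_force: 0.0
```

Request:
move_arm(
  plan=[
    [0, 0, 0, 0, 0, 0, 36],
    [0, 0, 0, 0, 0, 0, 36],
    [0, 0, 0, 0, 0, 0, 36],
    [0, 0, 0, 0, 0, 0, 36],
    [0, 0, 0, 0, 0, 0, 36],
    [0, 0, 0, 0, 0, 0, 36],
    [0, 0, 0, 0, 0, 0, 36],
    [0, 0, 0, 0, 0, 0, 36],
    [0, 0, 0, 0, 0, 0, 36],
    [0, 0, 0, 0, 0, 0, 36],
  ],
)

```text
t: 81.7
tool_pos: [0.5471, -0.1505, 0.1766]
orientation: [-3.14, 0.114, 0.0]
force: [0.4, 0.8, 0.2]
opening: 0.036
gripper_force: 0.0
```

```bash
python3 - <<'E'
from h import *
st(); w=cam('wrist'); np.save('pics/w9.npy',w,allow_pickle=True)
for n in('w2','w9'):
    w=np.load(f'pics/{n}.npy',allow_pickle=True).item(); P=cloud(w)
    m=(np.hypot(P[:,:,0]-.611,P[:,:,1]+.1175)<.016)&(P[:,:,2]>.075)&(P[:,:,2]<.0875); Q=P[m][:,:2]*1000
    top=(np.hypot(P[:,:,0]-.611,P[:,:,1]+.1175)<.012)&(P[:,:,2]>.0905); tc=(P[top][:,:2].max(0)+P[top][:,:2].min(0))*500
    r=cv2.minAreaRect(Q.astype(np.float32)); d=Q-tc; rad=np.hypot(*d.T); a=np.arctan2(d[:,1],d[:,0]); far=rad>9.3
    print(n,m.sum(),tc.round(1),'rect',np.round(r[1],1),round(r[2],1),'corner dir mod90',np.degrees(np.angle(np.exp(4j*a[far]).mean())/4).round(1))
    for lab,z in (('post',.07),('slide',.05)):
        v=(abs(P[:,:,2]-z)<.003)&(abs(P[:,:,0]-.612)<.044); print(lab,np.percentile(P[v][:,1],[2,98]).round(4))
    hub=(abs(P[:,:,2]-.146)<.004)&(abs(P[:,:,0]-.612)<.03)&(P[:,:,1]>.02); print('cap',np.median(P[hub],0) if hub.sum() else '')
w=cam('wrist'); save('w9',cv2.resize(w['frame'][0:260,0:640],(800,325)))
E
```

```text
st 81.7 [ 0.5471 -0.1505  0.1766] [0.4 0.8 0.2] 0.036 0.0
w2 337 [ 611.5 -117.6] rect [16.9 17.6] 74.7 corner dir mod90 28.4
post [-0.1415  0.2129]
slide [-0.0075  0.2124]
cap 
w9 259 [ 611.1 -118.8] rect [16.  16.2] 12.0 corner dir mod90 -33.6
post [-0.1424 -0.0942]
slide [0.0806 0.1221]
cap
```

View pics/w9.png

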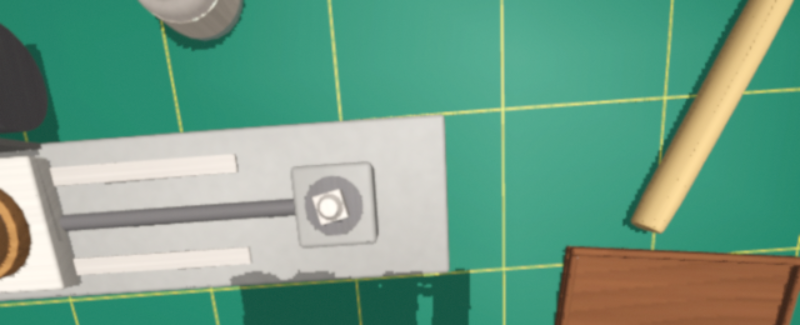

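The shaft end at (328,207) has its flats at 11.4–12.0°. Shaft angle 20.2 rad corresponds to 12.0°, so the slide is on its stop. I'm handing the job in.

```bash
python3 -c "
from h import *
print(close_job())"
```

```text
the job is handed in; nothing more can be done
None
```

The job is handed in at about 82 s of the 210 s allowed: all four wheels and the nose cap read as seated, the slide is wound to its stop, the crank is back in the tray standing on its hub, and the jar, brush and hammer look unmoved; the judge returned no result.

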